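Sort sprung stone holders by feel under a dust cover

TASK

The stone holders standing on the steel plate look alike, but some have a firm spring in the foot and the others a slack one about a third as stiff: press each one 5 mm or more down against the plate to feel which it is (a ring on its rod shows that it was pressed). Stand the firm ones upright in the bay of the sorting board that is open now, then shift the dust cover across so that it stands squarely over them, and stand the slack ones upright in the bay that the cover has left. Do not disturb the jar, the bowl or the brush.

Things in the scene. Friction and masses are not known exactly. Their poses are not given: they have to be found in the camera images.
- holder1: sprung stone holder (may be absent), 92 mm tall, 210 g: steel foot 48 mm wide, 12 thick, thin rod, black barrel to grip 26 mm wide at 28-80 mm up, brass tip. Barrel slides down 10 mm on a spring: firm 3 N to start + 1.5 N/mm, slack 2 N + 0.5 N/mm of travel. Origin: centre of foot's underside unpressed; moves with the barrel; z up. Starts upright on the plate. Number says nothing of sort
- holder2: sprung stone holder (may be absent), 92 mm tall, 210 g: steel foot 48 mm wide, 12 thick, thin rod, black barrel to grip 26 mm wide at 28-80 mm up, brass tip. Barrel slides down 10 mm on a spring: firm 3 N to start + 1.5 N/mm, slack 2 N + 0.5 N/mm of travel. Origin: centre of foot's underside unpressed; moves with the barrel; z up. Starts upright on the plate. Number says nothing of sort
- holder3: sprung stone holder (may be absent), 92 mm tall, 210 g: steel foot 48 mm wide, 12 thick, thin rod, black barrel to grip 26 mm wide at 28-80 mm up, brass tip. Barrel slides down 10 mm on a spring: firm 3 N to start + 1.5 N/mm, slack 2 N + 0.5 N/mm of travel. Origin: centre of foot's underside unpressed; moves with the barrel; z up. Starts upright on the plate. Number says nothing of sort
- holder4: sprung stone holder (may be absent), 92 mm tall, 210 g: steel foot 48 mm wide, 12 thick, thin rod, black barrel to grip 26 mm wide at 28-80 mm up, brass tip. Barrel slides down 10 mm on a spring: firm 3 N to start + 1.5 N/mm, slack 2 N + 0.5 N/mm of travel. Origin: centre of foot's underside unpressed; moves with the barrel; z up. Starts upright on the plate. Number says nothing of sort
- holder5: sprung stone holder (may be absent), 92 mm tall, 210 g: steel foot 48 mm wide, 12 thick, thin rod, black barrel to grip 26 mm wide at 28-80 mm up, brass tip. Barrel slides down 10 mm on a spring: firm 3 N to start + 1.5 N/mm, slack 2 N + 0.5 N/mm of travel. Origin: centre of foot's underside unpressed; moves with the barrel; z up. Starts upright on the plate. Number says nothing of sort
- holder6: sprung stone holder (may be absent), 92 mm tall, 210 g: steel foot 48 mm wide, 12 thick, thin rod, black barrel to grip 26 mm wide at 28-80 mm up, brass tip. Barrel slides down 10 mm on a spring: firm 3 N to start + 1.5 N/mm, slack 2 N + 0.5 N/mm of travel. Origin: centre of foot's underside unpressed; moves with the barrel; z up. Starts upright on the plate. Number says nothing of sort
- holder1_ring (a joint): white telltale ring 20 mm wide on the rod of holder1, just under its barrel: metres that the barrel has pushed it down the rod; 0 at the start, stays where pushed (friction); 0.5 mm of slack first
- holder2_ring (a joint): white telltale ring 20 mm wide on the rod of holder2, just under its barrel: metres that the barrel has pushed it down the rod; 0 at the start, stays where pushed (friction); 0.5 mm of slack first
- holder3_ring (a joint): white telltale ring 20 mm wide on the rod of holder3, just under its barrel: metres that the barrel has pushed it down the rod; 0 at the start, stays where pushed (friction); 0.5 mm of slack first
- holder4_ring (a joint): white telltale ring 20 mm wide on the rod of holder4, just under its barrel: metres that the barrel has pushed it down the rod; 0 at the start, stays where pushed (friction); 0.5 mm of slack first
- holder5_ring (a joint): white telltale ring 20 mm wide on the rod of holder5, just under its barrel: metres that the barrel has pushed it down the rod; 0 at the start, stays where pushed (friction); 0.5 mm of slack first
- holder6_ring (a joint): white telltale ring 20 mm wide on the rod of holder6, just under its barrel: metres that the barrel has pushed it down the rod; 0 at the start, stays where pushed (friction); 0.5 mm of slack first
- plate: fixed steel plate 200 (x) by 290 (y) by 20 mm; origin at the centre of its underside, on the bench, so its top is at z = 20 mm; the holders stand on it in two rows along y about 96 mm apart, about 90 mm apart in a row
- board: fixed wooden sorting board 220 (x) by 296 (y) mm, floor 12 mm above the bench, rim 10 mm higher all round; origin at the centre of its underside, on the bench. A flat black line at y = 0 parts it into two bays, 198 (x) by 140 mm (y), centred at y = +70 and -70 mm. The cover can slide over the line along y, between the rims
- lining: thin cork lining (170 by 124 mm, under 1 mm thick) fixed in the bay that is open at the start; origin at the middle of that bay on the board's floor, axes as the board's
- cover: loose dust cover 190 (x) by 120 (y) by 109 mm, 0.4 kg, on the board's floor in the other bay at the start: clear roof, brass walls 5 mm thick at its x ends, open along y like a tunnel (180 mm clear between walls, 104 under the roof; 4 mm play to each rim). Black handle bar on the roof, 70 (x) by 16 (y) by 36 mm, 109 to 145 mm above the origin. Origin: centre of underside, axes as the board's
- jar: bystander: amber jar 60 mm across, 70 mm tall, origin at the centre of its underside; leave alone
- bowl: bystander: small yellow bowl 90 mm across, 35 mm tall, origin at the centre of its underside; leave alone
- brush: bystander: brush lying on the bench; leave alone
Mind the look-alikes: they are no part of the job. What is shaped like the holder1 but purple is not meant.

How it is judged:
By the outcome, as a careful person would: the job done as asked, in the order asked, and still so for the second after the job is handed in, with the robot touching nothing.
Of holder1, holder2, holder3, holder4, holder5, holder6 only 4 to 6 are there at a start; the rules pass over those that are not, and their reading is None.
At some moment in a run one of holder1, holder2, holder3, holder4, holder5, holder6 may be knocked a few centimetres aside while the robot is not near it.
Once in a run the grip may slacken for a moment while it holds something.
It also fails if it takes over 210 s, if anything falls off the work surface, if the arm or the gripper's body presses on something with over 40 N, if the wrist force passes 120 N, or if a joint passes its speed limit or range.

ROBOT

A 6-joint arm with a two-finger parallel gripper is mounted at the origin on the work surface. World frame = base frame: x ahead of the robot, y to its left, z up, the work surface at z = 0. Lengths are in m, angles in rad, forces in N, time in s.
With the tool pointing down it reaches from about 0.35 to 0.775 m from the base axis. Payload 5.5 kg.
Tool frame: the origin (TCP) lies midway between the tips of the shut fingers; the grasp point (between the pads) lies grasp_offset behind it (grasp_offset is the distance from the TCP to the grasp point, in m); z points along the fingers, y is the line along which they close (so a half turn about z gives the same grasp; the last joint's range is limited). The gripper opens to 85 mm and grips with 20 to 120 N. Pads are 22 mm wide; open, the fingers measure 114 mm over their backs; the gripper's body (76 mm by 85 mm) begins 54 mm behind the grasp point. The pads swing forward as they close: fully open they stand 13 mm farther back than shut.
Start: joints at [1.027, 0.313, 0.046, 1.304, 0, 1.431], TCP at [0.226, 0.529, 0.231] pointing down, gripper open.
Joint ranges: [-2.76, 2.76], [-0.86, 1.69], [-1.03, 1.26], [-2.2, 2.34], [-1.47, 1.5], [-3.14, 3.14]. Speed limits (rad/s): [2.57, 2.57, 3.14, 3.14, 3.14, 3.14].

INTERFACE

Orientations are given as a unit quaternion [w, x, y, z].
In Python, from workcell import * gives the robot as it stands.
- The arm moves only by the tool step_arm, never from a script. Its argument "deltas" is a list of rows, each a list of 7 numbers: the shift along the world's x, y, z in mm, then the turn, a rotation vector about the world's x, y, z in degrees, then the gripper's target within -1 to 1 (fully open at 1, half-way at 0, shut at -1). A call has 1 to 5 rows; each row shifts and turns the commanded pose from where the row before left it; what a row does not reach is not made up. A row lasts 1/10 s, in which the tool goes at most 50 mm and 8.59 degrees, less where a joint would pass 70% of its speed; a pose out of reach is approached as far as the arm can. A call is refused whole if a number of a shift passes 50 or a number of a turn 8.59, either way. A call with a gripper value outside its range is refused whole. The fingers move at their own pace and stop on an object; "newtons" is the grip in N (left out, the last holds). Time passes only in rows, so rows that do not move let the fingers close. It gives the time, the measured TCP pose, the force, the opening and the grip force at its end, in the units of the state.
- get_state(): the state, without advancing time (a new reading comes with each control period).
- read_camera(name): name is "scene" or "top"; returns a dict with "image" (400x640x3 uint8, red, green, blue), "z_map" (400x640 float32, m along the optical axis (not along the pixel's ray), 0 where there is no reading), "K" (3x3 intrinsics, pixels), "dist_coeffs" ([k1, k2, p1, p2, k3] as OpenCV has them; the pictures are not rectified), "world_from_camera" (4x4, takes a point from camera to world coordinates). Camera axes: x right, y down, z forward; pixel columns grow to the right and rows downward; lengths in m; the calibration is good to about 2 mm. A picture is of the moment at which its call begins.
- hand_in(): hands the job in; it is judged then, once.
The state is a dict: "clock": time; "joint_pos": joint angles; "qvel": joint speeds; "tau": joint torques, N m; "tcp_pos": TCP position; "orientation": TCP orientation; "wrist_force": force on the tool from outside, world axes, zero at the start; "ft_torque": the same for the moment, N m; "finger_gap": finger opening in m; "grip_force": force on a finger pad.
Only numpy, scipy, OpenCV 4.12 (cv2) and the standard library are available. Lean on these libraries where they do the work, as an engineer would, in place of code of your own. Each camera call takes 0.05 s, during which the arm holds its last target. There are 200 camera calls.

## Working session

There is one attempt and no reset: what is moved stays moved. The work goes in short steps, Python scripts to look and compute and a tool call to move; the robot and the scene stay as the last step left them, time stands still between calls to the robot, and variables do not carry over. Pictures are saved under pics/ and viewed, at most 14 in all, crops included, and the job is handed in when it is done.

Besides the shell and the picture viewer there is one more tool, called by a JSON object that holds its "api" and its "payload". step_arm: Moves the arm, as the interface text tells. Its arguments: {"type":"object","properties":{"deltas":{"type":"array","items":{"type":"array","items":{"type":"number"}}},"newtons":{"type":"number"}},"required":["deltas"]}

```bash
ls; mkdir -p pics; cat > h.py <<'E'
from workcell import *
import numpy as np, cv2
def cam(n):
    c=read_camera(n); return c
def rays(c,uv):
    uv=np.array(uv,float).reshape(-1,1,2)
    n=cv2.undistortPoints(uv,c['K'],np.array(c['dist_coeffs']))[:,0]
    d=np.c_[n,np.ones(len(n))]@c['world_from_camera'][:3,:3].T
    return c['world_from_camera'][:3,3],d
def onplane(c,uv,z):
    o,d=rays(c,uv); return o+d*((z-o[2])/d[:,2])[:,None]
def cloud(c):
    v,u=np.mgrid[0:400,0:640]
    uv=np.stack([u.ravel(),v.ravel()],1).astype(float)
    n=cv2.undistortPoints(uv[:,None],c['K'],np.array(c['dist_coeffs']))[:,0]
    p=np.c_[n,np.ones(len(n))]*c['z_map'].ravel()[:,None]
    w=p@c['world_from_camera'][:3,:3].T+c['world_from_camera'][:3,3]
    w[c['z_map'].ravel()==0]=np.nan
    return w.reshape(400,640,3)
def save(c,name,crop=None,s=1):
    im=c['image'][...,::-1]
    if crop: im=im[crop[1]:crop[3],crop[0]:crop[2]]
    cv2.imwrite('pics/'+name,cv2.resize(im,None,fx=s,fy=s,interpolation=cv2.INTER_CUBIC))
E
python3 - <<'E'
from h import *
a=cam('top');b=cam('scene')
im=np.vstack([a['image'],b['image']])[...,::-1]
cv2.imwrite('pics/a.png',a['image'][...,::-1]);cv2.imwrite('pics/b.png',b['image'][...,::-1])
s=get_state();print({k:np.round(v,4) for k,v in s.items()})
for c in (a,b): print(c['K'],c['dist_coeffs'],np.round(c['world_from_camera'],3))
import workcell; print([x for x in dir(workcell) if x[0]!='_'])
E
```

```text
pics
{'clock': np.float64(0.1), 'joint_pos': array([1.0274, 0.3139, 0.0451, 1.3036, 0.    , 1.4312]), 'qvel': array([ 0.0001, -0.0022,  0.0005, -0.0002,  0.0006, -0.0001]), 'tau': array([ 3.00000e-03, -4.81726e+01,  2.99244e+01,  1.27000e-02,
       -1.00000e-04,  0.00000e+00]), 'tcp_pos': array([0.2257, 0.5284, 0.2305]), 'orientation': array([-3.000e-04,  2.006e-01,  9.797e-01, -8.000e-04]), 'wrist_force': array([-0.2126, -0.8804, -0.3674]), 'ft_torque': array([-0.0312, -0.0096, -0.0224]), 'grip_force': np.float64(0.0), 'finger_gap': np.float64(0.0854)}
[[405.01279515   0.         325.54683401]
 [  0.         405.01279515 200.19837639]
 [  0.           0.           1.        ]] [-0.06392233  0.          0.          0.          0.        ] [[ 0.017 -0.997  0.076  0.484]
 [-1.    -0.016  0.017 -0.065]
 [-0.016 -0.077 -0.997  1.028]
 [ 0.     0.     0.     1.   ]]
[[374.85143991   0.         316.26205989]
 [  0.         374.85143991 190.66363956]
 [  0.           0.           1.        ]] [-0.03543499  0.          0.          0.          0.        ] [[ 0.342  0.568 -0.748  1.22 ]
 [ 0.94  -0.223  0.26  -0.312]
 [-0.019 -0.792 -0.61   0.592]
 [ 0.     0.     0.     1.   ]]
['MotionError', 'get_state', 'grasp_offset', 'hand_in', 'read_camera']
```

View pics/a.png

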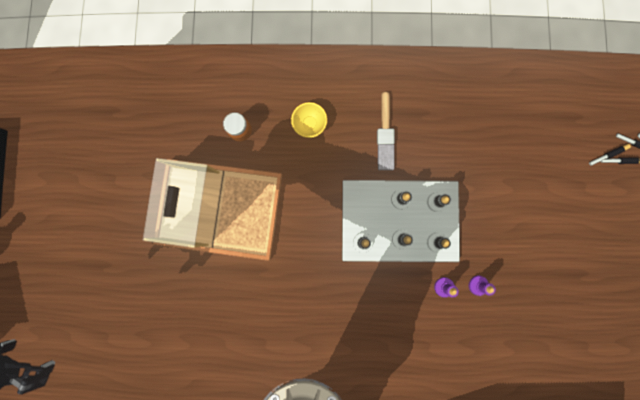

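View pics/b.png

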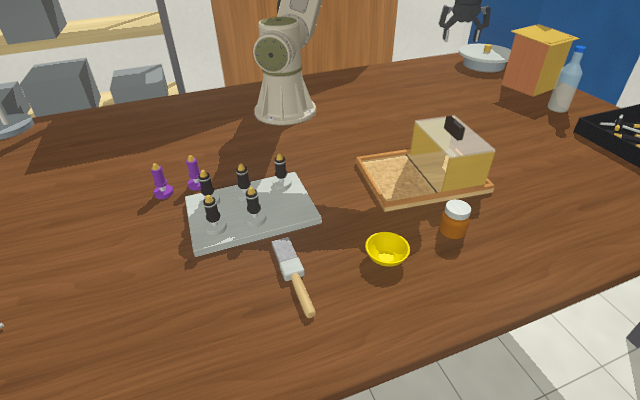

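Top view: five black holders stand on the plate at about (404,197), (442,200), (364,242), (405,239) and (442,242). The two purple look-alikes at (446,288) and (481,286) stand off the plate and are not meant. The board is at left around (213,208), with the cover in its left (+y) bay. Next I measure.

```bash
cat >> h.py <<'E'
from scipy import ndimage
def blobs(w,xy0,xy1,zlo,zhi,mn=4):
    m=(w[...,0]>xy0[0])&(w[...,0]<xy1[0])&(w[...,1]>xy0[1])&(w[...,1]<xy1[1])&(w[...,2]>zlo)&(w[...,2]<zhi)
    l,n=ndimage.label(m,np.ones((3,3))); out=[]
    for i in range(1,n+1):
        p=w[l==i]
        if len(p)>=mn:
            v,u=np.nonzero(l==i); out.append((p,u.mean(),v.mean()))
    return out
def rect(p):
    r=cv2.minAreaRect((p[:,:2]*1000).astype(np.float32)); return np.round(r[0],1),np.round(r[1],1),round(r[2],2)
E
python3 - <<'E'
from h import *
print('goff',grasp_offset)
a=cam('top');b=cam('scene')
for nm,c in (('top',a),('scene',b)):
    w=cloud(c); print(nm)
    for p,u,v in blobs(w,(.25,-.5),(.75,-.02),.085,.13,3): # tips
        print(' tip',np.round([u,v]),len(p),np.round(p.mean(0),4),'max z',p[:,2].max().round(4), 'mid',np.round((p.min(0)+p.max(0))/2,4)[:2])
    for p,u,v in blobs(w,(.25,-.5),(.75,-.02),.012,.026,300): print(' plate',len(p),rect(p),np.median(p[:,2]))
    for p,u,v in blobs(w,(.3,.02),(.75,.5),.008,.03,200): print(' board',len(p),rect(p),np.median(p[:,2]))
    for p,u,v in blobs(w,(.3,.02),(.75,.5),.1,.115,100): print(' roof',len(p),rect(p),np.median(p[:,2]))
    for p,u,v in blobs(w,(.3,.02),(.75,.5),.13,.16,10): print(' handle',len(p),rect(p),np.median(p[:,2]))
# colours
hsv=cv2.cvtColor(a['image'],cv2.COLOR_RGB2HSV)
print('hsv cork',hsv[225,245],hsv[190,240],'line',a['image'][210,212:226].tolist(),'brass',hsv[195:200,402:407,:].tolist()[2])
save(a,'c.png',(135,140,475,310),2.35)
E
```

```text
goff 0.0187
top
 tip [406. 197.] 110 [ 0.5653 -0.2326  0.1028] max z 0.1156 mid [ 0.5656 -0.2335]
 tip [444. 200.] 116 [ 0.5605 -0.3203  0.1023] max z 0.1143 mid [ 0.5616 -0.3217]
 tip [407. 240.] 114 [ 0.4677 -0.2354  0.1026] max z 0.1151 mid [ 0.4682 -0.2359]
 tip [444. 242.] 125 [ 0.4632 -0.3206  0.1025] max z 0.1157 mid [ 0.4627 -0.3225]
 tip [365. 243.] 112 [ 0.4584 -0.14    0.1033] max z 0.1156 mid [ 0.4577 -0.1405]
 tip [490. 289.] 33 [ 0.3567 -0.4324  0.09  ] max z 0.0955 mid [ 0.3568 -0.4335]
 tip [453. 291.] 34 [ 0.351  -0.3457  0.0897] max z 0.0948 mid [ 0.3512 -0.346 ]
 plate 657 (array([ 696.2, -197.3]), array([107.4,  38.9]), 0.68) 0.018719379105921252
 plate 7681 (array([ 513.5, -235.3]), array([199.6, 291.4]), 1.0) 0.020639684264456726
 board 6522 (array([535.8, 225. ]), array([296.8, 219. ]), 83.09) 0.01343639141557118
 handle 333 (array([543.1, 293. ]), array([16.3, 69.8]), 83.16) 0.15565164104275298
scene
 tip [280. 160.] 106 [ 0.4659 -0.1421  0.098 ] max z 0.1123 mid [ 0.4614 -0.1406]
 tip [190. 157.] 19 [ 0.353  -0.3478  0.0886] max z 0.092 mid [ 0.3523 -0.348 ]

[... 491 characters left out ...]
6
 plate 758 (array([ 697.2, -197.8]), array([105.3,  42.2]), 0.74) 0.017121193500197418
 board 4621 (array([535.9, 224.4]), array([296.7, 225.7]), 83.57) 0.012026947801187293
 roof 235 (array([637.6, 283.1]), array([121.8,   5.8]), 83.12) 0.10790413784482006
 handle 262 (array([547., 292.]), array([17.9, 71.4]), 84.51) 0.1473118910430823
hsv cork [ 17 111 234] [ 15 114 165] line [[185, 152, 107], [185, 153, 108], [185, 153, 107], [183, 150, 107], [156, 129, 93], [114, 95, 72], [131, 108, 79], [172, 141, 101], [185, 151, 107], [183, 146, 103], [179, 140, 98], [176, 138, 97], [176, 138, 97], [175, 136, 96]] brass [[18, 107, 126], [19, 135, 199], [19, 140, 215], [19, 138, 225], [21, 134, 236]]
```

View pics/c.png

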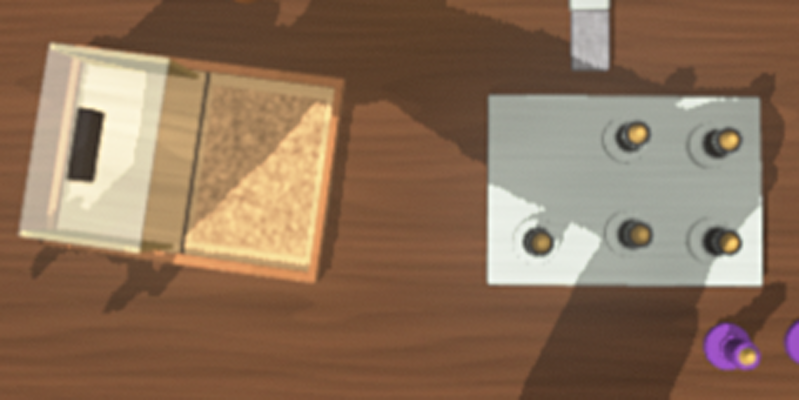

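Crop: three-by-two layout with one empty spot. The black holders are the ones meant, because they are on the plate, black and have brass tips. The purple ones at crop (725,347) and (798,345) are excluded. The board yaw is about -6.9°, and its centre is about (536,225) mm. Next I triangulate the brass tips.

```bash
cat >> h.py <<'E'
def tips(c,zmin=.095,box=((.3,-.5),(.8,.4))):
    """brass-tip centroids: pixels, and ray at z=zt"""
    w=cloud(c); hsv=cv2.cvtColor(c['image'],cv2.COLOR_RGB2HSV)
    m=(hsv[...,0]>12)&(hsv[...,0]<28)&(hsv[...,1]>90)&(hsv[...,2]>70)&(w[...,2]>zmin)&(w[...,2]<.125)
    m&=(w[...,0]>box[0][0])&(w[...,0]<box[1][0])&(w[...,1]>box[0][1])&(w[...,1]<box[1][1])
    l,n=ndimage.label(m,np.ones((3,3))); o=[]
    for i in range(1,n+1):
        v,u=np.nonzero(l==i)
        if 8<=len(u)<200: o.append((u.mean(),v.mean(),len(u)))
    return o
def find(zt=.106,show=True,box=((.3,-.5),(.8,.4)),zmin=.095):
    a=cam('top');b=cam('scene'); A=tips(a,zmin,box);B=tips(b,zmin,box); out=[]
    if not A or not B: print('tops',A,B); return []
    PB=[rays(b,[t[:2]]) for t in B]
    for t in A:
        o,d=rays(a,[t[:2]]); best=None
        for o2,d2 in PB:
            M=np.c_[d[0],-d2[0]]; s,*_=np.linalg.lstsq(M,o2-o,rcond=None)
            p,q=o+s[0]*d[0],o2+s[1]*d2[0]; e=np.linalg.norm(p-q)
            if best is None or e<best[0]: best=(e,(p+q)/2)
        pl=onplane(a,[t[:2]],zt)[0]
        if show: print(np.round(t,1),'tri',np.round(best[1]*1000,1),'err',round(best[0]*1000,1),'plane',np.round(pl[:2]*1000,1))
        out.append((best,pl))
    return out
E
python3 -c "
from h import *
find(box=((.4,-.4),(.62,-.1)))"
```

```text
[405.8 196.4  54. ] tri [ 566.8 -234.3  100.3] err 1.2 plane [ 566.4 -232.6]
[444.8 199.4  57. ] tri [ 561.5 -324.3  100.2] err 0.8 plane [ 561.1 -322.2]
[407.2 239.6  47. ] tri [ 468.1 -237.5  100.7] err 0.8 plane [ 468.3 -236.1]
[365.  242.9  46. ] tri [ 459.1 -141.2  101.4] err 0.4 plane [ 459.3 -140.6]
[445.2 242.9  51. ] tri [ 461.8 -324.3  100.9] err 0.3 plane [ 462.  -322.8]
```

{"api": "step_arm", "payload": {"deltas": [[17,-48,0,0,0,1.15,0.6],[17,-48,0,0,0,1.15,0.6],[17,-48,0,0,0,1.15,0.6],[17,-48,0,0,0,1.15,0.6],[17,-48,0,0,0,1.15,0.6]], "newtons": 60}}

```text
clock: 0.8
tcp_pos: [0.3096, 0.2914, 0.2314]
orientation: [0.0, 0.15, 0.989, 0.0]
wrist_force: [0.6, -0.5, -0.2]
finger_gap: 0.0679
grip_force: 0.0
```

{"api": "step_arm", "payload": {"deltas": [[17,-48,0,0,0,1.15,0.6],[17,-48,0,0,0,1.15,0.6],[17,-48,0,0,0,1.15,0.6],[17,-48,0,0,0,1.15,0.6],[17,-48,0,0,0,1.15,0.6]]}}

```text
clock: 1.3
tcp_pos: [0.3932, 0.0555, 0.2317]
orientation: [0.001, 0.101, 0.995, 0.0]
wrist_force: [1.0, -0.1, 0.5]
finger_gap: 0.0683
grip_force: 0.0
```

{"api": "step_arm", "payload": {"deltas": [[17,-48,0,0,0,1.15,0.6],[17,-48,0,0,0,1.15,0.6],[17,-48,0,0,0,1.15,0.6],[12,-45,0,0,0,1.15,0.6],[0,0,0,0,0,0,0.6]]}}

```text
clock: 1.8
tcp_pos: [0.4565, -0.1342, 0.231]
orientation: [0.001, 0.064, 0.998, -0.001]
wrist_force: [-0.7, 0.9, 0.0]
finger_gap: 0.0682
grip_force: 0.0
```

{"api": "step_arm", "payload": {"deltas": [[0,0,-45,0,0,0,0.6],[0,0,-45,0,0,0,0.6],[0,0,-45,0,0,0,0.6],[0,0,-35,0,0,0,0.6],[0,0,-4,0,0,0,0.6]]}}

```text
clock: 2.3
tcp_pos: [0.4511, -0.1265, 0.0535]
orientation: [-0.004, 0.061, 0.998, 0.002]
wrist_force: [0.3, 0.3, 0.6]
finger_gap: 0.0682
grip_force: 0.0
```

{"api": "step_arm", "payload": {"deltas": [[0,0,0,0,0,0,0.6]]}}

```text
clock: 2.4
tcp_pos: [0.4542, -0.1281, 0.0572]
orientation: [-0.001, 0.061, 0.998, 0.0]
wrist_force: [0.7, 1.1, 0.4]
finger_gap: 0.0683
grip_force: 0.0
```

```bash
python3 - <<'E'
from h import *
s=get_state();print(np.round(s['tcp_pos']*1000,1),s['orientation'],s['joint_pos'].round(2))
b=cam('scene');save(b,'d.png',(150,60,400,260),3)
E
```

```text
[ 454.2 -128.1   57.2] [-1.00280966e-03  6.11052171e-02  9.98130702e-01  4.98604005e-04] [-0.45  0.25 -0.5   0.83  0.   -0.32]
```

View pics/d.png

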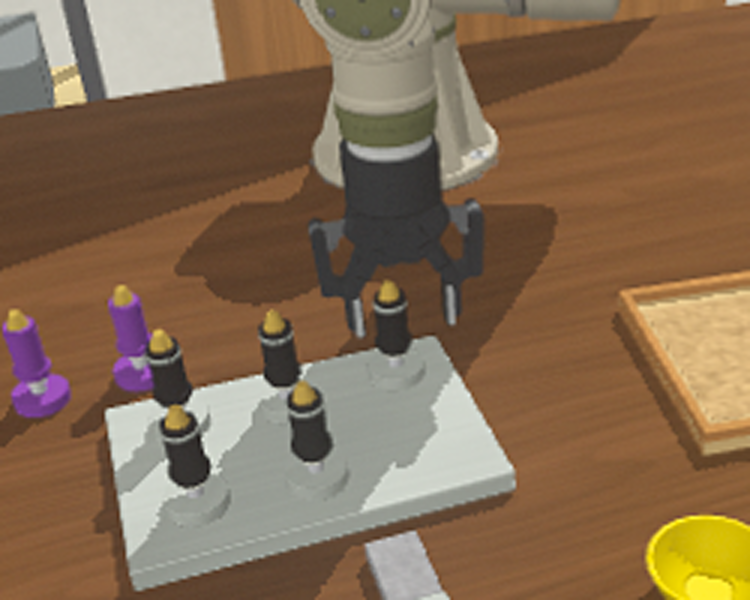

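The image shows the open fingers straddling holder D at crop (392,320), a bit off toward +y. I correct that, then grip.

{"api": "step_arm", "payload": {"deltas": [[5,-13,0,0,0,0,0.6],[0,0,0,0,0,0,0.6],[0,0,0,0,0,0,-1],[0,0,0,0,0,0,-1],[0,0,0,0,0,0,-1]]}}

```text
clock: 2.95
tcp_pos: [0.46, -0.1417, 0.0576]
orientation: [0.0, 0.061, 0.998, 0.0]
wrist_force: [0.6, 4.3, 2.1]
finger_gap: 0.0255
grip_force: 27.9
```

{"api": "step_arm", "payload": {"deltas": [[0,0,0,0,0,0,-1],[0,0,0,0,0,0,-1],[0,0,0,0,0,0,-1]]}}

```text
clock: 3.25
tcp_pos: [0.46, -0.1418, 0.0575]
orientation: [0.0, 0.061, 0.998, 0.0]
wrist_force: [-0.6, 0.2, 1.4]
finger_gap: 0.0248
grip_force: 58.5
```

Gripped. Press down in small steps.

{"api": "step_arm", "payload": {"deltas": [[0,0,-2,0,0,0,-1],[0,0,-2,0,0,0,-1],[0,0,-2,0,0,0,-1],[0,0,-2,0,0,0,-1],[0,0,0,0,0,0,-1]]}}

```text
clock: 3.75
tcp_pos: [0.4601, -0.1418, 0.0493]
orientation: [0.0, 0.061, 0.998, 0.0]
wrist_force: [-0.3, 2.3, 5.6]
finger_gap: 0.0246
grip_force: 58.7
```

{"api": "step_arm", "payload": {"deltas": [[0,0,0,0,0,0,-1],[0,0,0,0,0,0,-1],[0,0,0,0,0,0,-1]]}}

```text
clock: 4.05
tcp_pos: [0.4601, -0.1417, 0.0494]
orientation: [0.0, 0.061, 0.998, 0.0]
wrist_force: [-0.3, 2.4, 5.0]
finger_gap: 0.0246
grip_force: 58.7
```

D reads 5 N at 8 mm, so it is slack. I release it and move to C at (468,-237).

{"api": "step_arm", "payload": {"deltas": [[0,0,4,0,0,0,-1],[0,0,4,0,0,0,-1],[0,0,0,0,0,0,0.6],[0,0,0,0,0,0,0.6],[0,0,30,0,0,0,0.6]]}}

```text
clock: 4.55
tcp_pos: [0.4568, -0.1406, 0.0841]
orientation: [-0.004, 0.062, 0.998, 0.001]
wrist_force: [-0.1, 0.3, 0.4]
finger_gap: 0.0671
grip_force: 0.0
```

{"api": "step_arm", "payload": {"deltas": [[0,0,35,0,0,0,0.6],[0,0,35,0,0,0,0.6],[3,-32,0,0,0,0,0.6],[3,-32,0,0,0,0,0.6],[2,-31,0,0,0,0,0.6]]}}

```text
clock: 5.05
tcp_pos: [0.468, -0.2381, 0.1574]
orientation: [0.0, 0.061, 0.998, -0.0]
wrist_force: [0.1, 1.5, -0.5]
finger_gap: 0.0682
grip_force: 0.0
```

{"api": "step_arm", "payload": {"deltas": [[0,0,-20,0,0,0,0.6],[0,0,-30,0,0,0,0.6],[0,0,-30,0,0,0,0.6],[0,0,-20,0,0,0,0.6],[0,0,0,0,0,0,0.6]]}}

```text
clock: 5.55
tcp_pos: [0.4653, -0.2354, 0.054]
orientation: [-0.003, 0.062, 0.998, 0.002]
wrist_force: [-0.6, 0.8, -0.0]
finger_gap: 0.0684
grip_force: 0.0
```

```bash
python3 - <<'E'
from h import *
s=get_state();print(np.round(s['tcp_pos']*1000,1),s['orientation'].round(3))
find(box=((.4,-.4),(.62,-.1)))
E
```

```text
[ 465.3 -235.4   54. ] [-0.003  0.062  0.998  0.002]
[406.2 196.3  46. ] tri [ 567.2 -234.7  100.6] err 0.4 plane [ 566.7 -233.6]
[445.1 199.1  49. ] tri [ 562.1 -324.4  100.8] err 0.3 plane [ 561.7 -322.8]
[365.4 243.   45. ] tri [ 458.9 -142.2  101.2] err 0.6 plane [ 459.1 -141.5]
```

{"api": "step_arm", "payload": {"deltas": [[2,-1,0,0,0,0,0.6],[0,0,0,0,0,0,-1],[0,0,0,0,0,0,-1],[0,0,0,0,0,0,-1],[0,0,0,0,0,0,-1]]}}

```text
clock: 6.15
tcp_pos: [0.4704, -0.238, 0.0579]
orientation: [0.001, 0.061, 0.998, -0.0]
wrist_force: [0.6, 1.3, 2.7]
finger_gap: 0.0246
grip_force: 58.4
```

{"api": "step_arm", "payload": {"deltas": [[0,0,0,0,0,0,-1],[0,0,0,0,0,0,-1]]}}

```text
clock: 6.35
tcp_pos: [0.4703, -0.238, 0.0577]
orientation: [0.0, 0.061, 0.998, -0.0]
wrist_force: [-0.3, 0.7, 3.3]
finger_gap: 0.0245
grip_force: 58.4
```

{"api": "step_arm", "payload": {"deltas": [[0,0,-2,0,0,0,-1],[0,0,-2,0,0,0,-1],[0,0,-2,0,0,0,-1],[0,0,-2,0,0,0,-1],[0,0,0,0,0,0,-1]]}}

```text
clock: 6.85
tcp_pos: [0.4704, -0.238, 0.0494]
orientation: [0.0, 0.061, 0.998, 0.0]
wrist_force: [0.9, 1.5, 6.4]
finger_gap: 0.0247
grip_force: 58.6
```

{"api": "step_arm", "payload": {"deltas": [[0,0,0,0,0,0,-1],[0,0,0,0,0,0,-1]]}}

```text
clock: 7.05
tcp_pos: [0.4704, -0.238, 0.0496]
orientation: [0.0, 0.061, 0.998, 0.0]
wrist_force: [1.2, 1.3, 5.7]
finger_gap: 0.0248
grip_force: 58.6
```

C reads about 6 N, so it is slack. Next is E.

{"api": "step_arm", "payload": {"deltas": [[0,0,4,0,0,0,-1],[0,0,4,0,0,0,-1],[0,0,0,0,0,0,0.6],[0,0,0,0,0,0,0.6],[0,0,30,0,0,0,0.6]]}}

```text
clock: 7.55
tcp_pos: [0.4664, -0.2358, 0.0834]
orientation: [-0.004, 0.062, 0.998, 0.002]
wrist_force: [-0.6, -0.3, 0.8]
finger_gap: 0.0675
grip_force: 0.0
```

{"api": "step_arm", "payload": {"deltas": [[0,0,35,0,0,0,0.6],[0,0,35,0,0,0,0.6],[-3,-29,0,0,0,0,0.6],[-3,-29,0,0,0,0,0.6],[-3,-28,0,0,0,0,0.6]]}}

```text
clock: 8.05
tcp_pos: [0.4603, -0.3246, 0.1571]
orientation: [-0.0, 0.061, 0.998, 0.0]
wrist_force: [1.0, -0.7, -0.1]
finger_gap: 0.0684
grip_force: 0.0
```

{"api": "step_arm", "payload": {"deltas": [[0,0,-20,0,0,0,0.6],[0,0,-30,0,0,0,0.6],[0,0,-30,0,0,0,0.6],[0,0,-20,0,0,0,0.6],[0,0,0,0,0,0,0.6]]}}

```text
clock: 8.55
tcp_pos: [0.4581, -0.3218, 0.0534]
orientation: [-0.003, 0.062, 0.998, 0.002]
wrist_force: [-1.0, 0.5, 0.5]
finger_gap: 0.068
grip_force: 0.0
```

{"api": "step_arm", "payload": {"deltas": [[0,0,0,0,0,0,0.6],[0,0,0,0,0,0,-1],[0,0,0,0,0,0,-1],[0,0,0,0,0,0,-1],[0,0,0,0,0,0,-1]]}}

```text
clock: 9.05
tcp_pos: [0.4616, -0.3243, 0.0585]
orientation: [0.001, 0.061, 0.998, -0.0]
wrist_force: [-0.4, 0.7, 3.7]
finger_gap: 0.0245
grip_force: 58.4
```

{"api": "step_arm", "payload": {"deltas": [[0,0,0,0,0,0,-1],[0,0,-2,0,0,0,-1],[0,0,-2,0,0,0,-1],[0,0,-2,0,0,0,-1],[0,0,-2,0,0,0,-1]]}}

```text
clock: 9.55
tcp_pos: [0.4617, -0.3243, 0.0509]
orientation: [0.001, 0.061, 0.998, -0.001]
wrist_force: [-1.5, 3.8, 14.9]
finger_gap: 0.0251
grip_force: 57.7
```

{"api": "step_arm", "payload": {"deltas": [[0,0,0,0,0,0,-1],[0,0,0,0,0,0,-1],[0,0,0,0,0,0,-1]]}}

```text
clock: 9.85
tcp_pos: [0.4617, -0.3243, 0.0512]
orientation: [0.001, 0.061, 0.998, -0.001]
wrist_force: [-1.4, 3.7, 14.0]
finger_gap: 0.0251
grip_force: 57.8
```

E reads 14 N, so it is firm. Next is B.

{"api": "step_arm", "payload": {"deltas": [[0,0,4,0,0,0,-1],[0,0,4,0,0,0,-1],[0,0,0,0,0,0,0.6],[0,0,0,0,0,0,0.6],[0,0,30,0,0,0,0.6]]}}

```text
clock: 10.35
tcp_pos: [0.4581, -0.3215, 0.0831]
orientation: [-0.004, 0.061, 0.998, 0.003]
wrist_force: [0.4, 1.3, -0.3]
finger_gap: 0.0673
grip_force: 0.0
```

{"api": "step_arm", "payload": {"deltas": [[0,0,35,0,0,0,0.6],[0,0,35,0,0,0,0.6],[33,0,0,0,0,0,0.6],[33,0,0,0,0,0,0.6],[34,0,0,0,0,0,0.6]]}}

```text
clock: 10.85
tcp_pos: [0.5616, -0.3241, 0.1571]
orientation: [-0.0, 0.062, 0.998, 0.0]
wrist_force: [0.5, -1.2, 0.2]
finger_gap: 0.0681
grip_force: 0.0
```

{"api": "step_arm", "payload": {"deltas": [[0,0,-20,0,0,0,0.6],[0,0,-30,0,0,0,0.6],[0,0,-30,0,0,0,0.6],[0,0,-20,0,0,0,0.6],[0,0,0,0,0,0,0.6]]}}

```text
clock: 11.35
tcp_pos: [0.5581, -0.3219, 0.0526]
orientation: [-0.004, 0.061, 0.998, 0.002]
wrist_force: [0.4, 0.0, -1.3]
finger_gap: 0.0685
grip_force: 0.0
```

{"api": "step_arm", "payload": {"deltas": [[0,0,0,0,0,0,0.6],[0,0,0,0,0,0,-1],[0,0,0,0,0,0,-1],[0,0,0,0,0,0,-1],[0,0,0,0,0,0,-1]]}}

```text
clock: 11.85
tcp_pos: [0.5617, -0.3243, 0.0586]
orientation: [0.001, 0.061, 0.998, -0.0]
wrist_force: [0.7, 0.3, 2.4]
finger_gap: 0.0246
grip_force: 58.5
```

{"api": "step_arm", "payload": {"deltas": [[0,0,0,0,0,0,-1],[0,0,-2,0,0,0,-1],[0,0,-2,0,0,0,-1],[0,0,-2,0,0,0,-1],[0,0,-2,0,0,0,-1]]}}

```text
clock: 12.35
tcp_pos: [0.5616, -0.3243, 0.0499]
orientation: [0.001, 0.061, 0.998, -0.0]
wrist_force: [0.8, 1.1, 7.3]
finger_gap: 0.0245
grip_force: 58.5
```

{"api": "step_arm", "payload": {"deltas": [[0,0,0,0,0,0,-1],[0,0,0,0,0,0,-1],[0,0,0,0,0,0,-1]]}}

```text
clock: 12.65
tcp_pos: [0.5617, -0.3243, 0.0499]
orientation: [0.001, 0.061, 0.998, -0.0]
wrist_force: [1.6, 1.0, 6.2]
finger_gap: 0.0247
grip_force: 58.6
```

B is slack. Last is A at (566.5,-234).

{"api": "step_arm", "payload": {"deltas": [[0,0,4,0,0,0,-1],[0,0,4,0,0,0,-1],[0,0,0,0,0,0,0.6],[0,0,0,0,0,0,0.6],[0,0,30,0,0,0,0.6]]}}

```text
clock: 13.15
tcp_pos: [0.5571, -0.3213, 0.0821]
orientation: [-0.005, 0.062, 0.998, 0.003]
wrist_force: [0.5, 0.4, 0.2]
finger_gap: 0.0672
grip_force: 0.0
```

{"api": "step_arm", "payload": {"deltas": [[0,0,35,0,0,0,0.6],[0,0,35,0,0,0,0.6],[2,30,0,0,0,0,0.6],[2,30,0,0,0,0,0.6],[1,30,0,0,0,0,0.6]]}}

```text
clock: 13.65
tcp_pos: [0.5651, -0.233, 0.1565]
orientation: [-0.001, 0.062, 0.998, 0.0]
wrist_force: [0.6, -0.2, -0.4]
finger_gap: 0.0681
grip_force: 0.0
```

{"api": "step_arm", "payload": {"deltas": [[0,0,-20,0,0,0,0.6],[0,0,-30,0,0,0,0.6],[0,0,-30,0,0,0,0.6],[0,0,-20,0,0,0,0.6],[0,0,0,0,0,0,0.6]]}}

```text
clock: 14.15
tcp_pos: [0.5625, -0.2321, 0.053]
orientation: [-0.004, 0.061, 0.998, 0.002]
wrist_force: [-0.8, -0.5, -0.0]
finger_gap: 0.0682
grip_force: 0.0
```

{"api": "step_arm", "payload": {"deltas": [[0,0,0,0,0,0,0.6],[0,0,0,0,0,0,-1],[0,0,0,0,0,0,-1],[0,0,0,0,0,0,-1],[0,0,0,0,0,0,-1]]}}

```text
clock: 14.65
tcp_pos: [0.5667, -0.2342, 0.0585]
orientation: [0.001, 0.061, 0.998, -0.0]
wrist_force: [-0.4, 0.7, 3.4]
finger_gap: 0.0249
grip_force: 58.5
```

{"api": "step_arm", "payload": {"deltas": [[0,0,0,0,0,0,-1],[0,0,-2,0,0,0,-1],[0,0,-2,0,0,0,-1],[0,0,-2,0,0,0,-1],[0,0,-2,0,0,0,-1]]}}

```text
clock: 15.15
tcp_pos: [0.5668, -0.2342, 0.0512]
orientation: [0.001, 0.061, 0.998, -0.0]
wrist_force: [-2.0, 2.3, 15.6]
finger_gap: 0.0247
grip_force: 59.3
```

{"api": "step_arm", "payload": {"deltas": [[0,0,0,0,0,0,-1],[0,0,0,0,0,0,-1],[0,0,0,0,0,0,-1]]}}

```text
clock: 15.45
tcp_pos: [0.5668, -0.2342, 0.0514]
orientation: [0.001, 0.061, 0.998, -0.001]
wrist_force: [-1.9, 2.8, 13.6]
finger_gap: 0.0246
grip_force: 59.4
```

```bash
python3 - <<'E'
from h import *
b=cam('scene');save(b,'e.png',(150,100,350,260),4)
find(box=((.4,-.4),(.62,-.1)))
E
```

```text
[365.3 243.   47. ] tri [ 458.9 -142.1  101.2] err 0.7 plane [ 459.2 -141.3]
```

View pics/e.png

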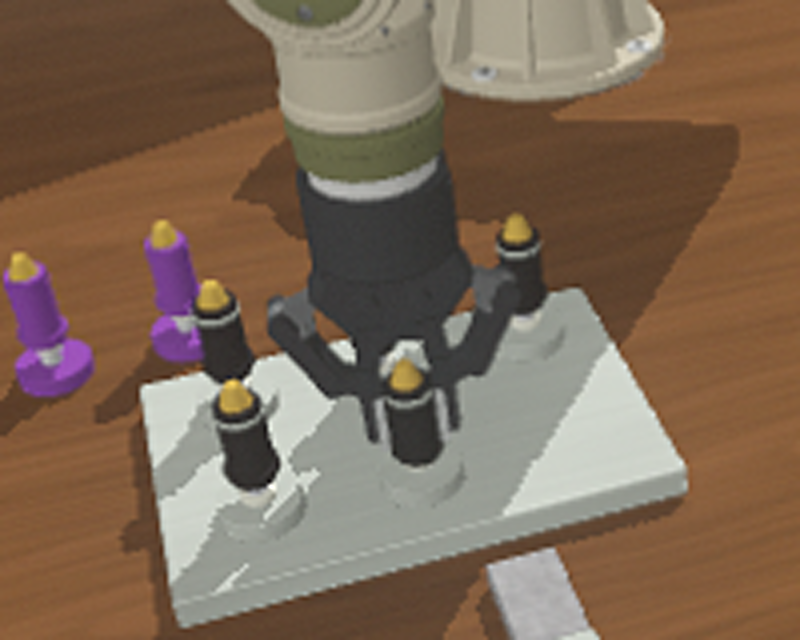

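A reads about 14 N, so it is firm. The image shows A gripped at crop (412,425), with E and B on the left and D on the right still upright. That makes A and E firm and B, C, D slack. I carry A to the open bay at (567,151).

{"api": "step_arm", "payload": {"deltas": [[0,0,10,0,0,0,-1],[0,0,30,0,0,0,-1],[0,0,40,0,0,0,-1],[0,0,40,0,0,0,-1],[0,0,20,0,0,0,-1]], "newtons": 80}}

```text
clock: 16.1
tcp_pos: [0.5667, -0.2345, 0.1924]
orientation: [0.001, 0.061, 0.998, -0.001]
wrist_force: [0.3, -0.1, -3.5]
finger_gap: 0.0243
grip_force: 78.7
```

{"api": "step_arm", "payload": {"deltas": [[0,30,0,0,0,0,-1],[0,45,0,0,0,0,-1],[0,45,0,0,0,0,-1],[0,45,0,0,0,0,-1],[0,45,0,0,0,0,-1]]}}

```text
clock: 16.6
tcp_pos: [0.565, -0.0224, 0.1883]
orientation: [-0.001, 0.062, 0.998, 0.0]
wrist_force: [0.2, -0.1, -1.6]
finger_gap: 0.0245
grip_force: 79.0
```

{"api": "step_arm", "payload": {"deltas": [[0,45,0,0,0,0,-1],[0,45,0,0,0,0,-1],[0,45,0,0,0,0,-1],[0,30,0,0,0,0,-1],[0,10,0,0,0,0,-1]]}}

```text
clock: 17.1
tcp_pos: [0.5648, 0.1541, 0.1883]
orientation: [-0.001, 0.059, 0.998, 0.0]
wrist_force: [-0.3, -0.4, -1.9]
finger_gap: 0.0247
grip_force: 78.8
```

{"api": "step_arm", "payload": {"deltas": [[0,0,-20,0,0,0,-1],[0,0,-30,0,0,0,-1],[0,0,-30,0,0,0,-1],[0,0,-20,0,0,0,-1],[0,0,0,0,0,0,-1]]}}

```text
clock: 17.6
tcp_pos: [0.5627, 0.1498, 0.0853]
orientation: [-0.004, 0.062, 0.998, -0.001]
wrist_force: [0.4, 0.5, -2.5]
finger_gap: 0.0244
grip_force: 78.9
```

{"api": "step_arm", "payload": {"deltas": [[0,0,0,0,0,0,-1],[0,0,0,0,0,0,-1]]}}

```text
clock: 17.8
tcp_pos: [0.567, 0.1508, 0.0906]
orientation: [0.001, 0.062, 0.998, 0.0]
wrist_force: [-0.3, -0.3, -0.9]
finger_gap: 0.0242
grip_force: 78.9
```

```bash
python3 - <<'E'
from h import *
s=get_state();print(np.round(s['tcp_pos']*1000,1),s['orientation'].round(3))
b=cam('scene');save(b,'f.png',(150,100,510,260),2.2)
find(box=((.4,-.4),(.62,-.1)))
E
```

```text
[567.  150.8  90.6] [0.001 0.062 0.998 0.   ]
[445.4 199.4  48. ] tri [ 561.4 -325.3  100.3] err 0.3 plane [ 560.9 -323.5]
[407.4 239.6  51. ] tri [ 467.9 -238.   100.9] err 0.9 plane [ 468.1 -236.6]
[445.5 243.   55. ] tri [ 461.7 -325.3  100.6] err 0.5 plane [ 461.8 -323.5]
[365.4 243.   45. ] tri [ 458.9 -142.2  101.2] err 0.4 plane [ 459.1 -141.6]
```

View pics/f.png

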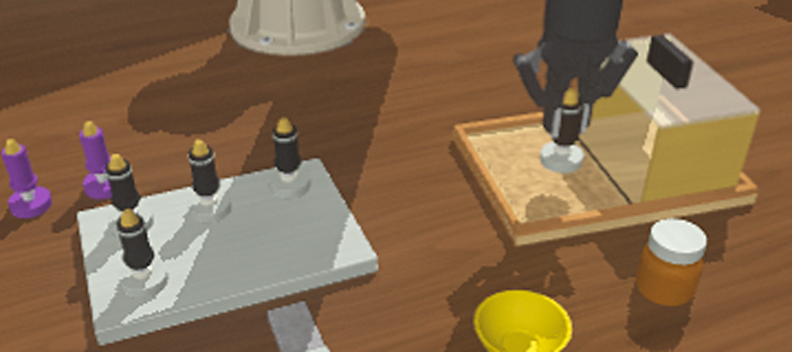

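The image shows A held upright at crop (565,135) over the cork bay, with the other four untouched. Lower it.

{"api": "step_arm", "payload": {"deltas": [[0,0,-15,0,0,0,-1],[0,0,-12,0,0,0,-1],[0,0,-7,0,0,0,-1],[0,0,-3,0,0,0,-1],[0,0,0,0,0,0,-1]]}}

```text
clock: 18.45
tcp_pos: [0.5656, 0.151, 0.0518]
orientation: [-0.001, 0.061, 0.998, -0.0]
wrist_force: [0.6, -0.3, -1.3]
finger_gap: 0.0243
grip_force: 78.9
```

{"api": "step_arm", "payload": {"deltas": [[0,0,0,0,0,0,-1],[0,0,-1,0,0,0,-1],[0,0,-1,0,0,0,-1],[0,0,0,0,0,0,-1]]}}

```text
clock: 18.85
tcp_pos: [0.5665, 0.1512, 0.051]
orientation: [0.001, 0.061, 0.998, 0.0]
wrist_force: [-0.8, 0.4, 0.4]
finger_gap: 0.0244
grip_force: 79.0
```

{"api": "step_arm", "payload": {"deltas": [[0,0,-1,0,0,0,-1],[0,0,0,0,0,0,-1],[0,0,0,0,0,0,0.4],[0,0,0,0,0,0,0.4],[0,0,0,0,0,0,0.4]]}}

```text
clock: 19.35
tcp_pos: [0.5658, 0.1511, 0.049]
orientation: [-0.0, 0.061, 0.998, 0.0]
wrist_force: [0.0, 0.1, 0.3]
finger_gap: 0.0598
grip_force: 0.0
```

{"api": "step_arm", "payload": {"deltas": [[0,0,20,0,0,0,0.4],[0,0,40,0,0,0,0.4],[0,0,40,0,0,0,0.5],[0,0,20,0,0,0,0.6],[-10,-45,0,0,0,0,0.6]]}}

```text
clock: 19.85
tcp_pos: [0.5594, 0.1092, 0.1732]
orientation: [0.004, 0.058, 0.998, 0.001]
wrist_force: [0.9, -0.9, -0.1]
finger_gap: 0.068
grip_force: 0.0
```

{"api": "step_arm", "payload": {"deltas": [[-10,-45,0,0,0,0,0.6],[-10,-45,0,0,0,0,0.6],[-10,-45,0,0,0,0,0.6],[-10,-45,0,0,0,0,0.6],[-10,-45,0,0,0,0,0.6]]}}

```text
clock: 20.35
tcp_pos: [0.5053, -0.1206, 0.1693]
orientation: [0.0, 0.061, 0.998, 0.0]
wrist_force: [1.4, 0.7, -0.0]
finger_gap: 0.0681
grip_force: 0.0
```

{"api": "step_arm", "payload": {"deltas": [[-10,-45,0,0,0,0,0.6],[-10,-45,0,0,0,0,0.6],[-10,-45,0,0,0,0,0.6],[-10,-45,0,0,0,0,0.6],[-5,-25,0,0,0,0,0.6]]}}

```text
clock: 20.85
tcp_pos: [0.4599, -0.3273, 0.1691]
orientation: [0.0, 0.063, 0.998, -0.0]
wrist_force: [0.5, 0.5, 0.5]
finger_gap: 0.0686
grip_force: 0.0
```

{"api": "step_arm", "payload": {"deltas": [[0,0,0,0,0,0,0.6],[0,0,0,0,0,0,0.6]]}}

```text
clock: 21.05
tcp_pos: [0.4605, -0.3242, 0.1688]
orientation: [-0.0, 0.062, 0.998, 0.001]
wrist_force: [0.1, -0.1, -0.4]
finger_gap: 0.0682
grip_force: 0.0
```

```bash
python3 - <<'E'
from h import *
s=get_state();print(np.round(s['tcp_pos']*1000,1),s['orientation'].round(3))
find(box=((.4,-.4),(.62,-.1)));print('board');find(zt=.098,zmin=.085,box=((.42,.08),(.62,.3)))
b=cam('scene')
for t in tips(b,.085,((.3,-.45),(.7,-.1))): print(np.round(t,1),np.round(onplane(b,[t[:2]],.106)[0]*1000))
E
```

```text
[ 460.5 -324.2  168.8] [-0.     0.062  0.998  0.001]
[445.3 199.2  45. ] tri [ 562.  -325.1  100.8] err 0.5 plane [ 561.6 -323.4]
[407.7 239.6  49. ] tri [ 468.2 -238.4  100.9] err 0.4 plane [ 468.3 -237.3]
[365.4 243.1  45. ] tri [ 458.7 -142.2  101.1] err 0.4 plane [ 458.9 -141.6]
board
[239.2 193.9  67. ] tri [567.2 151.8  93.7] err 0.9 plane [567.  151.2]
[196.5 245.   14. ] tri [447.8 249.6  97.3] err 4.7 plane [446.8 247.1]
[278.6 157.2  46. ] [ 466. -144.  106.]
[189.8 157.   20. ] [ 384. -347.  106.]
[154.8 165.   20. ] [ 389. -429.  106.]
[240.4 167.4  49. ] [ 476. -239.  106.]
[202.6 173.9  51. ] [ 470. -325.  106.]
[208.1 199.2  55. ] [ 569. -325.  106.]
```

A stands at (567,151) in the bay, and E is unmoved. Grip E and carry it over.

{"api": "step_arm", "payload": {"deltas": [[1,0,-20,0,0,0,0.6],[0,0,-35,0,0,0,0.6],[0,0,-35,0,0,0,0.6],[0,0,-20,0,0,0,0.6],[0,0,0,0,0,0,0.6]]}}

```text
clock: 21.8
tcp_pos: [0.4603, -0.3211, 0.0563]
orientation: [-0.002, 0.061, 0.998, 0.002]
wrist_force: [0.1, -0.0, 0.7]
finger_gap: 0.0683
grip_force: 0.0
```

{"api": "step_arm", "payload": {"deltas": [[0,0,0,0,0,0,0.6],[0,0,0,0,0,0,-1],[0,0,0,0,0,0,-1],[0,0,0,0,0,0,-1],[0,0,0,0,0,0,-1]]}}

```text
clock: 22.3
tcp_pos: [0.4627, -0.3245, 0.0605]
orientation: [0.001, 0.061, 0.998, -0.001]
wrist_force: [0.5, 0.2, 2.9]
finger_gap: 0.0245
grip_force: 78.1
```

{"api": "step_arm", "payload": {"deltas": [[0,0,0,0,0,0,-1],[0,0,30,0,0,0,-1],[0,0,40,0,0,0,-1],[0,0,40,0,0,0,-1],[0,0,20,0,0,0,-1]]}}

```text
clock: 22.8
tcp_pos: [0.4626, -0.3246, 0.1925]
orientation: [0.001, 0.061, 0.998, -0.001]
wrist_force: [0.4, 0.2, -2.0]
finger_gap: 0.0245
grip_force: 79.4
```

{"api": "step_arm", "payload": {"deltas": [[2,35,0,0,0,0,-1],[2,45,0,0,0,0,-1],[2,45,0,0,0,0,-1],[3,45,0,0,0,0,-1],[3,45,0,0,0,0,-1]]}}

```text
clock: 23.3
tcp_pos: [0.4731, -0.1072, 0.1887]
orientation: [-0.001, 0.062, 0.998, 0.0]
wrist_force: [0.8, 0.4, -1.2]
finger_gap: 0.0243
grip_force: 79.7
```

{"api": "step_arm", "payload": {"deltas": [[3,45,0,0,0,0,-1],[3,45,0,0,0,0,-1],[2,45,0,0,0,0,-1],[2,45,0,0,0,0,-1],[2,45,0,0,0,0,-1]]}}

```text
clock: 23.8
tcp_pos: [0.4852, 0.1177, 0.1888]
orientation: [-0.001, 0.061, 0.998, -0.0]
wrist_force: [1.3, -0.5, -1.7]
finger_gap: 0.0246
grip_force: 79.7
```

{"api": "step_arm", "payload": {"deltas": [[2,34,0,0,0,0,-1],[0,10,0,0,0,0,-1],[0,0,-20,0,0,0,-1],[0,0,-30,0,0,0,-1],[0,0,-30,0,0,0,-1]]}}

```text
clock: 24.3
tcp_pos: [0.4879, 0.1597, 0.1084]
orientation: [0.0, 0.061, 0.998, -0.0]
wrist_force: [0.6, -0.0, -3.2]
finger_gap: 0.0244
grip_force: 79.5
```

{"api": "step_arm", "payload": {"deltas": [[0,0,0,0,0,0,-1],[0,0,0,0,0,0,-1]]}}

```text
clock: 24.5
tcp_pos: [0.4872, 0.1594, 0.1091]
orientation: [-0.001, 0.062, 0.998, -0.0]
wrist_force: [-0.3, -0.7, -1.8]
finger_gap: 0.0245
grip_force: 79.5
```

{"api": "step_arm", "payload": {"deltas": [[0,0,-15,0,0,0,-1],[0,1,-15,0,0,0,-1],[0,0,-14,0,0,0,-1],[0,0,-7,0,0,0,-1],[0,0,-3,0,0,0,-1]]}}

```text
clock: 25.0
tcp_pos: [0.4886, 0.1609, 0.0561]
orientation: [0.001, 0.062, 0.998, 0.0]
wrist_force: [-0.4, -0.7, -2.2]
finger_gap: 0.0242
grip_force: 79.5
```

{"api": "step_arm", "payload": {"deltas": [[0,0,-1,0,0,0,-1],[0,0,0,0,0,0,-1],[0,0,-1,0,0,0,-1],[0,0,0,0,0,0,-1],[0,0,0,0,0,0,-1]]}}

```text
clock: 25.5
tcp_pos: [0.4881, 0.1611, 0.0536]
orientation: [0.0, 0.061, 0.998, 0.0]
wrist_force: [-0.8, 0.0, -0.5]
finger_gap: 0.0241
grip_force: 79.5
```

{"api": "step_arm", "payload": {"deltas": [[0,0,-1.5,0,0,0,-1],[0,0,0,0,0,0,-1],[0,0,0,0,0,0,0.4],[0,0,0,0,0,0,0.4],[0,0,0,0,0,0,0.4]]}}

```text
clock: 26.0
tcp_pos: [0.4881, 0.1611, 0.0518]
orientation: [0.0, 0.061, 0.998, 0.0]
wrist_force: [-0.1, -0.2, -0.7]
finger_gap: 0.0599
grip_force: 0.0
```

{"api": "step_arm", "payload": {"deltas": [[0,0,20,0,0,0,0.4],[0,0,45,0,0,0,0.4],[0,0,45,0,0,0,0.4],[0,0,40,0,0,0,0.4],[0,0,0,0,0,0,0.4]]}}

```text
clock: 26.5
tcp_pos: [0.4914, 0.1617, 0.2079]
orientation: [0.005, 0.061, 0.998, 0.001]
wrist_force: [0.4, 0.1, 0.1]
finger_gap: 0.0598
grip_force: 0.0
```

```bash
python3 - <<'E'
from h import *
s=get_state();print(np.round(s['tcp_pos']*1000,1),s['orientation'].round(3))
print('plate');find(box=((.4,-.4),(.62,-.1)));print('board');find(zt=.098,zmin=.085,box=((.42,.08),(.62,.3)))
a=cam('top');b=cam('scene')
for c in (a,b):
  w=cloud(c)
  for p,u,v in blobs(w,(.45,.24),(.65,.4),.128,.16,30): print('handle',rect(p),len(p))
# handle by dark mask on top face plane .157
im=a['image'].astype(int); m=(im.max(2)<60)&(cloud(a)[...,2]>.13)&(cloud(a)[...,2]<.165)&(cloud(a)[...,1]>.25)
v,u=np.nonzero(m); print('dark',len(u)); 
if len(u): print(rect(onplane(a,np.c_[u,v],.157)))
save(b,'g.png',(320,90,520,230),4)
E
```

```text
[491.4 161.7 207.9] [0.005 0.061 0.998 0.001]
plate
[445.4 199.2  49. ] tri [ 562.  -325.2  100.2] err 0.2 plane [ 561.5 -323.5]
[407.7 239.6  49. ] tri [ 468.2 -238.4  100.7] err 0.2 plane [ 468.3 -237.3]
[365.4 243.1  45. ] tri [ 458.7 -142.2  101.1] err 0.4 plane [ 458.9 -141.6]
board
[239.2 193.8  64. ] tri [567.3 151.7  93.8] err 0.9 plane [567.1 151.1]
handle (array([546. , 292.2]), array([18.6, 71.1]), 85.35) 279
dark 0
```

View pics/g.png

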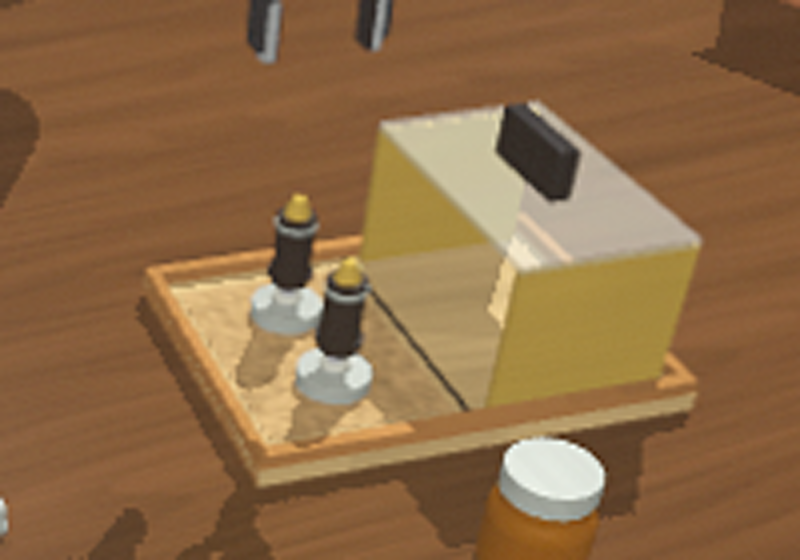

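Both firm holders stand upright, at crop (292,265) and (342,330), and the cover handle is at crop (540,150). I go to the handle.

{"api": "step_arm", "payload": {"deltas": [[18,44,0,0,0,0,0.4],[18,44,0,0,0,0,0.4],[19,44,0,0,0,0,0.4],[0,0,0,0,0,0,0.4],[0,0,0,0,0,0,0.4]]}}

```text
clock: 27.3
tcp_pos: [0.5421, 0.2937, 0.1994]
orientation: [-0.002, 0.06, 0.998, -0.001]
wrist_force: [-0.1, -0.4, 0.3]
finger_gap: 0.0598
grip_force: 0.0
```

{"api": "step_arm", "payload": {"deltas": [[0,0,-25,0,0,0,0.4],[0,0,-15,0,0,0,0.4],[0,0,0,0,0,0,0.4],[0,0,0,0,0,0,0.4]]}}

```text
clock: 27.7
tcp_pos: [0.5423, 0.2919, 0.1618]
orientation: [-0.001, 0.062, 0.998, -0.0]
wrist_force: [-0.1, 0.2, -0.1]
finger_gap: 0.06
grip_force: 0.0
```

{"api": "step_arm", "payload": {"deltas": [[1,1,-15,0,0,0,0.4],[0,0,-13,0,0,0,0.4],[0,0,-4,0,0,0,0.4],[0,0,0,0,0,0,0.4],[0,0,0,0,0,0,-1]], "newtons": 50}}

```text
clock: 28.2
tcp_pos: [0.5441, 0.2941, 0.1303]
orientation: [0.0, 0.061, 0.998, 0.0]
wrist_force: [-0.6, 0.2, 0.3]
finger_gap: 0.0468
grip_force: 0.0
```

{"api": "step_arm", "payload": {"deltas": [[0,0,0,0,0,0,-1],[0,0,0,0,0,0,-1],[0,0,0,0,0,0,-1],[0,0,0,0,0,0,-1],[0,0,0,0,0,0,-1]]}}

```text
clock: 28.7
tcp_pos: [0.5444, 0.2945, 0.1304]
orientation: [0.001, 0.061, 0.998, 0.0]
wrist_force: [0.4, 2.2, 3.0]
finger_gap: 0.0151
grip_force: 53.9
```

```bash
python3 - <<'E'
from h import *
s=get_state();print(np.round(s['tcp_pos']*1000,1),s['orientation'].round(3))
b=cam('scene');save(b,'i.png',(330,60,520,230),3.5)
E
```

```text
[544.4 294.5 130.4] [0.001 0.061 0.998 0.   ]
```

View pics/i.png

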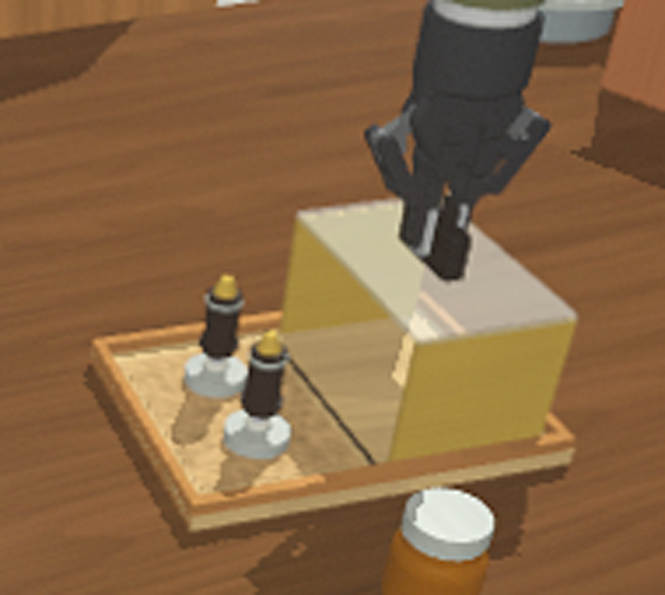

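The handle is gripped. I lift 3 mm and shift the cover 140 mm along the board's -y, slowly.

{"api": "step_arm", "payload": {"deltas": [[0,0,2,0,0,0,-1],[0,0,1,0,0,0,-1],[-0.6,-5,0,0,0,0,-1],[-1.2,-10,0,0,0,0,-1],[-1.2,-10,0,0,0,0,-1]]}}

```text
clock: 29.25
tcp_pos: [0.5404, 0.268, 0.1322]
orientation: [-0.001, 0.061, 0.998, -0.0]
wrist_force: [0.0, -0.4, -5.7]
finger_gap: 0.0152
grip_force: 52.8
```

{"api": "step_arm", "payload": {"deltas": [[-1.2,-10,0,0,0,0,-1],[-1.2,-10,0,0,0,0,-1],[-1.2,-10,0,0,0,0,-1],[-1.2,-10,0,0,0,0,-1],[-1.2,-10,0,0,0,0,-1]]}}

```text
clock: 29.75
tcp_pos: [0.5349, 0.2181, 0.1329]
orientation: [0.0, 0.061, 0.998, 0.0]
wrist_force: [0.6, 0.1, -4.7]
finger_gap: 0.0149
grip_force: 52.8
```

Lifted cleanly (Fz about -4.7 N, cover 4 N). I carry on: 62.5 mm remain in y and 7.3 mm in x.

{"api": "step_arm", "payload": {"deltas": [[-1.2,-10,0,0,0,0,-1],[-1.2,-10,0,0,0,0,-1],[-1.2,-10,0,0,0,0,-1],[-1.2,-10,0,0,0,0,-1],[-1.2,-10,0,0,0,0,-1]]}}

```text
clock: 30.25
tcp_pos: [0.5289, 0.1683, 0.1329]
orientation: [0.0, 0.061, 0.998, 0.0]
wrist_force: [-0.3, 0.6, -5.2]
finger_gap: 0.0147
grip_force: 52.8
```

{"api": "step_arm", "payload": {"deltas": [[-1,-8,0,0,0,0,-1],[-0.6,-5,0,0,0,0,-1],[0,0,0,0,0,0,-1],[0,0,0,0,0,0,-1],[0,0,0,0,0,0,-1]]}}

```text
clock: 30.75
tcp_pos: [0.5274, 0.1564, 0.1328]
orientation: [0.0, 0.061, 0.998, 0.0]
wrist_force: [0.3, 0.2, -5.1]
finger_gap: 0.0146
grip_force: 52.8
```

```bash
python3 - <<'E'
from h import *
s=get_state();print(np.round(s['tcp_pos']*1000,1),s['orientation'].round(4))
b=cam('scene');save(b,'j.png',(330,60,520,230),3.5)
E
```

```text
[527.4 156.4 132.8] [1.000e-04 6.120e-02 9.981e-01 2.000e-04]
```

View pics/j.png

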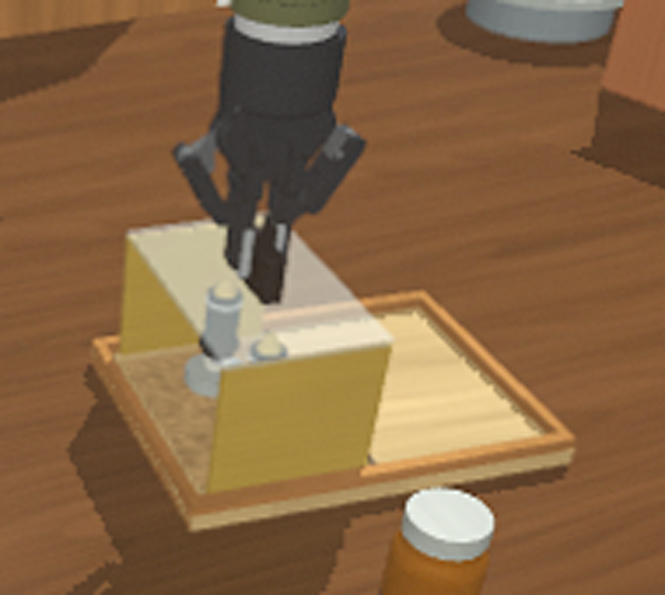

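The image shows the cover at crop (255,350) over both firm holders, which are visible through it at (222,330) and (268,350) and still upright. The line is free at (372,460). I lower it and release.

{"api": "step_arm", "payload": {"deltas": [[0,-0.9,-1,0,0,0,-1],[0,0,-1,0,0,0,-1],[0,0,-1,0,0,0,-1],[0,0,0,0,0,0,-1],[0,0,0,0,0,0,-1]]}}

```text
clock: 31.3
tcp_pos: [0.5273, 0.1555, 0.1303]
orientation: [0.0, 0.061, 0.998, 0.0]
wrist_force: [-2.2, 2.8, 2.4]
finger_gap: 0.0147
grip_force: 53.6
```

{"api": "step_arm", "payload": {"deltas": [[0,0,0,0,0,0,0],[0,0,0,0,0,0,0.4],[0,0,0,0,0,0,0.4],[0,0,20,0,0,0,0.4],[0,0,30,0,0,0,0.4]]}}

```text
clock: 31.8
tcp_pos: [0.5261, 0.1548, 0.1786]
orientation: [-0.002, 0.061, 0.998, -0.0]
wrist_force: [0.6, -0.5, -0.3]
finger_gap: 0.0599
grip_force: 0.0
```

{"api": "step_arm", "payload": {"deltas": [[0,0,20,0,0,0,0.6],[-8,-40,0,0,0,0,0.6],[-10,-45,0,0,0,0,0.6],[-10,-45,0,0,0,0,0.6],[-10,-45,0,0,0,0,0.6]]}}

```text
clock: 32.3
tcp_pos: [0.4891, -0.0214, 0.2001]
orientation: [0.001, 0.061, 0.998, -0.0]
wrist_force: [1.1, -0.3, 0.6]
finger_gap: 0.0684
grip_force: 0.0
```

{"api": "step_arm", "payload": {"deltas": [[-10,-45,0,0,0,0,0.6],[-10,-45,0,0,0,0,0.6],[-10,-33,0,0,0,0,0.6],[0,0,0,0,0,0,0.6],[0,0,0,0,0,0,0.6]]}}

```text
clock: 32.8
tcp_pos: [0.4592, -0.1436, 0.1999]
orientation: [0.0, 0.063, 0.998, 0.0]
wrist_force: [-0.0, 0.2, -0.3]
finger_gap: 0.0681
grip_force: 0.0
```

```bash
python3 - <<'E'
from h import *
s=get_state();print(np.round(s['tcp_pos']*1000,1),s['orientation'].round(3))
find(box=((.4,-.42),(.68,-.05)))
a=cam('top');w=cloud(a);b=cam('scene')
for p,u,v in blobs(w,(.45,.1),(.65,.25),.13,.16,30): print('handle',rect(p),len(p))
for t in tips(b,.085,((.3,-.45),(.7,-.05))): print(np.round(t,1),np.round(onplane(b,[t[:2]],.106)[0]*1000))
E
```

```text
[ 459.2 -143.6  199.9] [0.    0.063 0.998 0.   ]
[445.2 199.2  48. ] tri [ 561.9 -325.2  100. ] err 0.6 plane [ 561.4 -323.2]
handle (array([526.3, 155.7]), array([16.8, 70.1]), 82.24) 312
[278.6 157.2  47. ] [ 466. -144.  106.]
[189.7 156.8  18. ] [ 383. -347.  106.]
[154.8 165.   20. ] [ 389. -429.  106.]
[240.2 167.5  47. ] [ 476. -240.  106.]
[208.1 199.5  51. ] [ 570. -325.  106.]
```

The cover is set over the firm ones. Next D goes to (544,294), the middle of the vacated bay. I go the long way over the cover at a safe height.

{"api": "step_arm", "payload": {"deltas": [[0,1,-40,0,0,0,0.6],[0,0,-40,0,0,0,0.6],[0,0,-35,0,0,0,0.6],[0,0,-20,0,0,0,0.6],[0,0,-6,0,0,0,0.6]], "newtons": 80}}

```text
clock: 33.5
tcp_pos: [0.4578, -0.1398, 0.0565]
orientation: [-0.002, 0.06, 0.998, 0.001]
wrist_force: [-0.1, 0.1, -0.0]
finger_gap: 0.0681
grip_force: 0.0
```

{"api": "step_arm", "payload": {"deltas": [[0,0,0,0,0,0,0.6],[0,0,0,0,0,0,-1],[0,0,0,0,0,0,-1],[0,0,0,0,0,0,-1],[0,0,0,0,0,0,-1]]}}

```text
clock: 34.0
tcp_pos: [0.4603, -0.1421, 0.0599]
orientation: [0.001, 0.061, 0.998, -0.0]
wrist_force: [0.6, 0.4, 2.2]
finger_gap: 0.0242
grip_force: 78.1
```

{"api": "step_arm", "payload": {"deltas": [[0,0,0,0,0,0,-1],[0,0,0,0,0,0,-1]]}}

```text
clock: 34.2
tcp_pos: [0.4603, -0.1421, 0.0594]
orientation: [0.001, 0.061, 0.998, -0.0]
wrist_force: [2.3, 0.3, 1.9]
finger_gap: 0.0242
grip_force: 78.1
```

{"api": "step_arm", "payload": {"deltas": [[0,0,30,0,0,0,-1],[0,0,45,0,0,0,-1],[0,0,45,0,0,0,-1],[0,0,45,0,0,0,-1],[0,0,20,0,0,0,-1]]}}

```text
clock: 34.7
tcp_pos: [0.46, -0.1425, 0.2475]
orientation: [0.002, 0.061, 0.998, -0.001]
wrist_force: [1.4, -0.7, -2.1]
finger_gap: 0.0242
grip_force: 79.9
```

{"api": "step_arm", "payload": {"deltas": [[-13,40,0,0,0,0,-1],[-13,40,0,0,0,0,-1],[-13,40,0,0,0,0,-1],[-13,40,0,0,0,0,-1],[-13,40,0,0,0,0,-1]]}}

```text
clock: 35.2
tcp_pos: [0.3928, 0.0593, 0.2431]
orientation: [-0.001, 0.062, 0.998, -0.0]
wrist_force: [0.8, 0.1, -2.2]
finger_gap: 0.0243
grip_force: 80.0
```

{"api": "step_arm", "payload": {"deltas": [[0,45,0,0,0,0,-1],[0,45,0,0,0,0,-1],[0,45,0,0,0,0,-1],[0,45,0,0,0,0,-1],[30,21,0,0,0,0,-1]]}}

```text
clock: 35.7
tcp_pos: [0.4207, 0.262, 0.2434]
orientation: [-0.002, 0.059, 0.998, -0.0]
wrist_force: [1.1, -0.1, -1.3]
finger_gap: 0.0241
grip_force: 80.1
```

{"api": "step_arm", "payload": {"deltas": [[30,21,0,0,0,0,-1],[30,22,0,0,0,0,-1],[0,0,-30,0,0,0,-1],[0,0,-40,0,0,0,-1],[0,0,-40,0,0,0,-1]]}}

```text
clock: 36.2
tcp_pos: [0.4842, 0.302, 0.1318]
orientation: [-0.0, 0.061, 0.998, -0.0]
wrist_force: [0.3, -0.5, -2.3]
finger_gap: 0.024
grip_force: 80.2
```

{"api": "step_arm", "payload": {"deltas": [[0,0,-20,0,0,0,-1],[0,0,0,0,0,0,-1],[0,0,0,0,0,0,-1]]}}

```text
clock: 36.5
tcp_pos: [0.4839, 0.3018, 0.1136]
orientation: [-0.001, 0.061, 0.998, -0.0]
wrist_force: [1.2, 1.2, -2.4]
finger_gap: 0.0241
grip_force: 80.2
```

```bash
python3 - <<'E'
from h import *
s=get_state();print(np.round(s['tcp_pos']*1000,1),s['orientation'].round(3))
b=cam('scene');save(b,'k.png',(150,60,520,260),2.1)
find(box=((.4,-.42),(.68,-.05)))
E
```

```text
[483.9 301.8 113.6] [-0.001  0.061  0.998 -0.   ]
[445.3 199.2  46. ] tri [ 561.9 -325.2  100. ] err 0.6 plane [ 561.4 -323.3]
[407.4 239.7  53. ] tri [ 467.9 -238.1  100.9] err 0.9 plane [ 468.1 -236.7]
```

View pics/k.png

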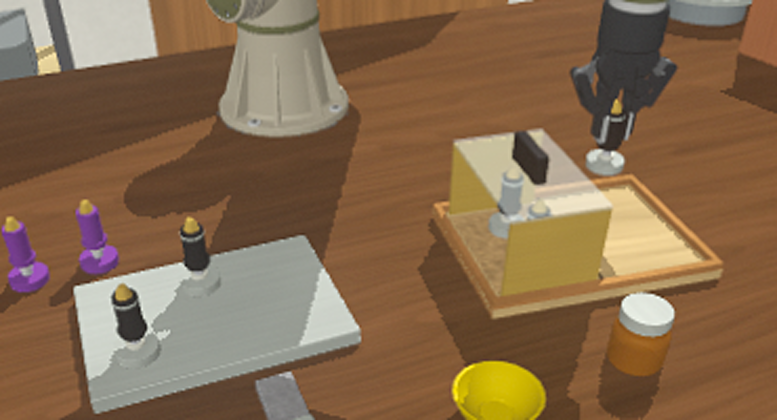

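The image shows D held upright over the empty bay at crop (607,135), with B and C still on the plate. Lower it.

{"api": "step_arm", "payload": {"deltas": [[0,0,-20,0,0,0,-1],[0,0,-20,0,0,0,-1],[0,0,-12,0,0,0,-1],[0,0,-5,0,0,0,-1],[0,0,-2,0,0,0,-1]]}}

```text
clock: 37.15
tcp_pos: [0.4846, 0.3023, 0.0551]
orientation: [0.0, 0.061, 0.998, 0.0]
wrist_force: [-0.9, 0.3, -2.1]
finger_gap: 0.0244
grip_force: 80.2
```

{"api": "step_arm", "payload": {"deltas": [[0,0,-1,0,0,0,-1],[0,0,-1,0,0,0,-1],[0,0,-1,0,0,0,-1],[0,0,0,0,0,0,-1],[0,0,0,0,0,0,-1]]}}

```text
clock: 37.65
tcp_pos: [0.4849, 0.3024, 0.0526]
orientation: [0.001, 0.061, 0.998, 0.0]
wrist_force: [0.3, 0.4, 2.1]
finger_gap: 0.0246
grip_force: 80.4
```

{"api": "step_arm", "payload": {"deltas": [[0,0,0,0,0,0,0.4],[0,0,0,0,0,0,0.4],[0,0,0,0,0,0,0.4],[0,0,20,0,0,0,0.4],[0,0,45,0,0,0,0.4]]}}

```text
clock: 38.15
tcp_pos: [0.4814, 0.3008, 0.1135]
orientation: [-0.004, 0.061, 0.998, -0.002]
wrist_force: [-0.4, 0.5, 0.4]
finger_gap: 0.0596
grip_force: 0.0
```

{"api": "step_arm", "payload": {"deltas": [[0,0,45,0,0,0,0.4],[0,0,45,0,0,0,0.4],[-2,-45,0,0,0,0,0.6],[-2,-45,0,0,0,0,0.6],[-2,-45,0,0,0,0,0.6]]}}

```text
clock: 38.65
tcp_pos: [0.4783, 0.1662, 0.2073]
orientation: [0.001, 0.061, 0.998, 0.0]
wrist_force: [1.6, -1.2, 0.2]
finger_gap: 0.0682
grip_force: 0.0
```

{"api": "step_arm", "payload": {"deltas": [[-2,-45,0,0,0,0,0.6],[-2,-45,0,0,0,0,0.6],[-2,-45,0,0,0,0,0.6],[-2,-45,0,0,0,0,0.6],[-2,-45,0,0,0,0,0.6]]}}

```text
clock: 39.15
tcp_pos: [0.468, -0.0596, 0.207]
orientation: [0.0, 0.061, 0.998, 0.0]
wrist_force: [1.1, 0.1, 0.3]
finger_gap: 0.0683
grip_force: 0.0
```

{"api": "step_arm", "payload": {"deltas": [[0,-45,0,0,0,0,0.6],[0,-45,0,0,0,0,0.6],[0,-45,0,0,0,0,0.6],[0,-45,0,0,0,0,0.6],[0,0,0,0,0,0,0.6]]}}

```text
clock: 39.65
tcp_pos: [0.4685, -0.2431, 0.2065]
orientation: [0.0, 0.064, 0.998, -0.001]
wrist_force: [-0.1, 0.5, -0.7]
finger_gap: 0.0682
grip_force: 0.0
```

```bash
python3 - <<'E'
from h import *
s=get_state();print(np.round(s['tcp_pos']*1000,1),s['orientation'].round(3))
print('board');find(zt=.098,zmin=.085,box=((.43,.27),(.63,.34)))
b=cam('scene')
for t in tips(b,.085,((.3,-.45),(.7,-.05))): print(np.round(t,1),np.round(onplane(b,[t[:2]],.106)[0]*1000))
E
```

```text
[ 468.5 -243.1  206.5] [ 0.     0.064  0.998 -0.001]
board
[174.4 228.   76. ] tri [484.7 301.5  95. ] err 1.1 plane [484.9 300.9]
[189.8 156.6  17. ] [ 382. -347.  106.]
[154.5 165.   19. ] [ 389. -430.  106.]
[240.3 167.5  48. ] [ 476. -239.  106.]
[208.2 199.5  52. ] [ 570. -325.  106.]
```

D is in place. Grip C.

{"api": "step_arm", "payload": {"deltas": [[1,3,-40,0,0,0,0.6],[0,0,-40,0,0,0,0.6],[0,0,-40,0,0,0,0.6],[0,0,-20,0,0,0,0.6],[0,0,-8,0,0,0,0.6]]}}

```text
clock: 40.3
tcp_pos: [0.4678, -0.2318, 0.0566]
orientation: [-0.002, 0.06, 0.998, 0.001]
wrist_force: [-0.3, 0.3, -0.0]
finger_gap: 0.0685
grip_force: 0.0
```

{"api": "step_arm", "payload": {"deltas": [[0,0,0,0,0,0,0.6],[0,0,0,0,0,0,-1],[0,0,0,0,0,0,-1],[0,0,0,0,0,0,-1],[0,0,0,0,0,0,-1]]}}

```text
clock: 40.8
tcp_pos: [0.4703, -0.2356, 0.0601]
orientation: [0.001, 0.061, 0.998, -0.001]
wrist_force: [0.1, -0.6, 3.1]
finger_gap: 0.0242
grip_force: 77.9
```

{"api": "step_arm", "payload": {"deltas": [[0,0,0,0,0,0,-1],[0,0,0,0,0,0,-1]]}}

```text
clock: 41.0
tcp_pos: [0.4703, -0.2356, 0.0595]
orientation: [0.001, 0.061, 0.998, -0.001]
wrist_force: [1.1, -0.5, 2.1]
finger_gap: 0.0243
grip_force: 78.0
```

{"api": "step_arm", "payload": {"deltas": [[0,0,30,0,0,0,-1],[0,0,45,0,0,0,-1],[0,0,45,0,0,0,-1],[0,0,45,0,0,0,-1],[0,0,20,0,0,0,-1]]}}

```text
clock: 41.5
tcp_pos: [0.47, -0.2352, 0.2475]
orientation: [0.002, 0.061, 0.998, -0.001]
wrist_force: [0.6, 0.3, -3.2]
finger_gap: 0.0246
grip_force: 80.0
```

{"api": "step_arm", "payload": {"deltas": [[-12.5,44,0,0,0,0,-1],[-12.5,44,0,0,0,0,-1],[-12.5,44,0,0,0,0,-1],[-12.5,44,0,0,0,0,-1],[-12.5,44,0,0,0,0,-1]]}}

```text
clock: 42.0
tcp_pos: [0.4051, -0.0131, 0.243]
orientation: [-0.001, 0.062, 0.998, 0.0]
wrist_force: [0.6, 0.9, -1.9]
finger_gap: 0.0244
grip_force: 80.3
```

{"api": "step_arm", "payload": {"deltas": [[-12.5,44,0,0,0,0,-1],[0,45,0,0,0,0,-1],[0,45,0,0,0,0,-1],[0,45,0,0,0,0,-1],[0,45,0,0,0,0,-1]]}}

```text
clock: 42.5
tcp_pos: [0.393, 0.2108, 0.2431]
orientation: [-0.001, 0.061, 0.998, -0.0]
wrist_force: [1.7, -0.5, -0.7]
finger_gap: 0.0243
grip_force: 80.4
```

{"api": "step_arm", "payload": {"deltas": [[0,45,0,0,0,0,-1],[37,10,0,0,0,0,-1],[37,10,0,0,0,0,-1],[37,10,0,0,0,0,-1],[37,10,0,0,0,0,-1]]}}

```text
clock: 43.0
tcp_pos: [0.5426, 0.2946, 0.2425]
orientation: [-0.001, 0.061, 0.998, -0.001]
wrist_force: [0.4, -0.6, -1.2]
finger_gap: 0.0246
grip_force: 80.4
```

{"api": "step_arm", "payload": {"deltas": [[0,0,-20,0,0,0,-1],[0,0,-20,0,0,0,-1],[0,0,0,0,0,0,-1],[0,0,0,0,0,0,-1]]}}

```text
clock: 43.4
tcp_pos: [0.5414, 0.2938, 0.2029]
orientation: [-0.001, 0.061, 0.998, -0.001]
wrist_force: [0.1, -0.6, -2.1]
finger_gap: 0.0246
grip_force: 80.4
```

```bash
python3 - <<'E'
from h import *
s=get_state();print(np.round(s['tcp_pos']*1000,1),s['orientation'].round(3))
find(box=((.4,-.42),(.68,-.05)))
b=cam('scene')
for t in tips(b,.085,((.3,.2),(.7,.4))): print(np.round(t,1),np.round(onplane(b,[t[:2]],.098)[0]*1000))
# held holder visible height: lowest steel etc.
save(b,'l.png',(330,40,520,230),3)
E
```

```text
[541.4 293.8 202.9] [-0.001  0.061  0.998 -0.001]
[445.3 199.2  46. ] tri [ 561.9 -325.1  100.1] err 0.4 plane [ 561.4 -323.3]
[439.2 131.4  39. ] [489. 297.  98.]
```

View pics/l.png

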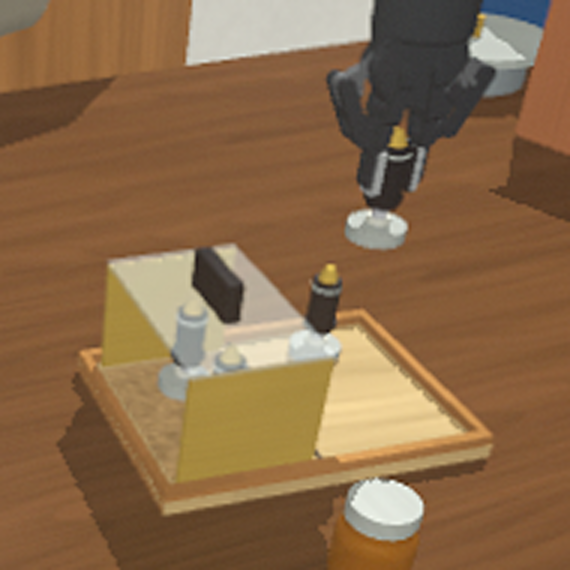

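The image shows C held upright at crop (390,170) and D standing at (322,310) in the bay. Lower C.

{"api": "step_arm", "payload": {"deltas": [[2,0,-30,0,0,0,-1],[0,0,-40,0,0,0,-1],[0,0,-40,0,0,0,-1],[0,0,-25,0,0,0,-1],[0,0,-10,0,0,0,-1]]}}

```text
clock: 44.05
tcp_pos: [0.5428, 0.2936, 0.0569]
orientation: [-0.001, 0.061, 0.998, -0.001]
wrist_force: [-1.2, -0.7, -2.3]
finger_gap: 0.0245
grip_force: 80.4
```

{"api": "step_arm", "payload": {"deltas": [[0,0,-3,0,0,0,-1],[0,0,-1,0,0,0,-1],[0,0,0,0,0,0,-1],[0,0,0,0,0,0,-1]]}}

```text
clock: 44.45
tcp_pos: [0.5455, 0.2946, 0.0566]
orientation: [0.001, 0.061, 0.998, 0.001]
wrist_force: [-0.7, -0.4, -2.8]
finger_gap: 0.0245
grip_force: 80.4
```

{"api": "step_arm", "payload": {"deltas": [[0,0,-3,0,0,0,-1],[0,0,-1,0,0,0,-1],[0,0,-1,0,0,0,-1],[0,0,0,0,0,0,-1],[0,0,0,0,0,0,-1]]}}

```text
clock: 44.95
tcp_pos: [0.5454, 0.2946, 0.0506]
orientation: [0.001, 0.061, 0.998, 0.001]
wrist_force: [1.8, 1.7, 2.9]
finger_gap: 0.0243
grip_force: 80.7
```

{"api": "step_arm", "payload": {"deltas": [[0,0,0,0,0,0,0.4],[0,0,0,0,0,0,0.4],[0,0,0,0,0,0,0.4],[0,0,20,0,0,0,0.4],[0,0,45,0,0,0,0.4]]}}

```text
clock: 45.45
tcp_pos: [0.5407, 0.2928, 0.1107]
orientation: [-0.005, 0.061, 0.998, -0.002]
wrist_force: [0.3, 0.5, 0.3]
finger_gap: 0.0597
grip_force: 0.0
```

{"api": "step_arm", "payload": {"deltas": [[0,0,45,0,0,0,0.4],[0,0,45,0,0,0,0.4],[0,-45,0,0,0,0,0.6],[0,-45,0,0,0,0,0.6],[0,-45,0,0,0,0,0.6]]}}

```text
clock: 45.95
tcp_pos: [0.5439, 0.1582, 0.205]
orientation: [0.0, 0.061, 0.998, -0.0]
wrist_force: [1.7, -0.5, -0.5]
finger_gap: 0.0682
grip_force: 0.0
```

{"api": "step_arm", "payload": {"deltas": [[2,-45,0,0,0,0,0.6],[2,-45,0,0,0,0,0.6],[2,-45,0,0,0,0,0.6],[2,-45,0,0,0,0,0.6],[2,-45,0,0,0,0,0.6]]}}

```text
clock: 46.45
tcp_pos: [0.5537, -0.0675, 0.2046]
orientation: [-0.0, 0.061, 0.998, 0.0]
wrist_force: [1.0, 0.0, 0.0]
finger_gap: 0.0685
grip_force: 0.0
```

{"api": "step_arm", "payload": {"deltas": [[2,-45,0,0,0,0,0.6],[2,-45,0,0,0,0,0.6],[2,-45,0,0,0,0,0.6],[0,-45,0,0,0,0,0.6],[0,-45,0,0,0,0,0.6]]}}

```text
clock: 46.95
tcp_pos: [0.5598, -0.2924, 0.2043]
orientation: [-0.0, 0.061, 0.998, 0.0]
wrist_force: [0.7, -0.5, 0.9]
finger_gap: 0.0682
grip_force: 0.0
```

{"api": "step_arm", "payload": {"deltas": [[0,-34,0,0,0,0,0.6],[0,0,0,0,0,0,0.6],[0,0,0,0,0,0,0.6]]}}

```text
clock: 47.25
tcp_pos: [0.5596, -0.3252, 0.2038]
orientation: [-0.001, 0.062, 0.998, 0.001]
wrist_force: [0.4, -0.2, 0.7]
finger_gap: 0.0682
grip_force: 0.0
```

```bash
python3 - <<'E'
from h import *
s=get_state();print(np.round(s['tcp_pos']*1000,1),s['orientation'].round(3))
print('board');find(zt=.098,zmin=.085,box=((.43,.27),(.63,.34)))
b=cam('scene')
for t in tips(b,.085,((.3,-.45),(.7,-.05))): print(np.round(t,1),np.round(onplane(b,[t[:2]],.106)[0]*1000))
E
```

```text
[ 559.6 -325.2  203.8] [-0.001  0.062  0.998  0.001]
board
[178.7 203.   78. ] tri [543.4 294.3  93.7] err 1.3 plane [543.4 293.3]
[174.4 227.9  74. ] tri [484.8 301.6  95.1] err 1.3 plane [485.1 301.1]
[190.  156.8  19. ] [ 383. -346.  106.]
[154.8 165.1  21. ] [ 389. -429.  106.]
[208.1 199.4  51. ] [ 570. -325.  106.]
```

C and D are in place, and B is unmoved. Grip B.

{"api": "step_arm", "payload": {"deltas": [[2,0,-40,0,0,0,0.6],[0,0,-40,0,0,0,0.6],[0,0,-40,0,0,0,0.6],[0,0,-20,0,0,0,0.6],[0,0,-5,0,0,0,0.6]]}}

```text
clock: 47.9
tcp_pos: [0.5607, -0.3217, 0.0568]
orientation: [-0.002, 0.06, 0.998, 0.002]
wrist_force: [-0.8, -0.3, 0.5]
finger_gap: 0.0684
grip_force: 0.0
```

{"api": "step_arm", "payload": {"deltas": [[0,0,0,0,0,0,0.6],[0,0,0,0,0,0,-1],[0,0,0,0,0,0,-1],[0,0,0,0,0,0,-1],[0,0,0,0,0,0,-1]]}}

```text
clock: 48.4
tcp_pos: [0.5633, -0.3252, 0.0612]
orientation: [0.001, 0.061, 0.998, -0.0]
wrist_force: [1.4, -0.2, 2.4]
finger_gap: 0.0244
grip_force: 78.1
```

{"api": "step_arm", "payload": {"deltas": [[0,0,0,0,0,0,-1],[0,0,0,0,0,0,-1]]}}

```text
clock: 48.6
tcp_pos: [0.5632, -0.3252, 0.0606]
orientation: [0.001, 0.061, 0.998, -0.0]
wrist_force: [2.5, 0.3, 2.3]
finger_gap: 0.0249
grip_force: 78.1
```

{"api": "step_arm", "payload": {"deltas": [[0,0,30,0,0,0,-1],[0,0,45,0,0,0,-1],[0,0,45,0,0,0,-1],[0,0,45,0,0,0,-1],[0,0,20,0,0,0,-1]]}}

```text
clock: 49.1
tcp_pos: [0.5629, -0.3256, 0.2491]
orientation: [0.002, 0.061, 0.998, -0.001]
wrist_force: [0.9, -0.5, -2.4]
finger_gap: 0.0245
grip_force: 80.0
```

{"api": "step_arm", "payload": {"deltas": [[-21,44.5,0,0,0,0,-1],[-21,44.5,0,0,0,0,-1],[-21,44.5,0,0,0,0,-1],[-21,44.5,0,0,0,0,-1],[-21,44.5,0,0,0,0,-1]]}}

```text
clock: 49.6
tcp_pos: [0.4554, -0.1007, 0.2438]
orientation: [-0.001, 0.062, 0.998, 0.0]
wrist_force: [1.1, 0.1, -1.5]
finger_gap: 0.0242
grip_force: 80.1
```

{"api": "step_arm", "payload": {"deltas": [[-21,44.5,0,0,0,0,-1],[-21,44.5,0,0,0,0,-1],[-21,44.5,0,0,0,0,-1],[0,45,0,0,0,0,-1],[0,45,0,0,0,0,-1]]}}

```text
clock: 50.1
tcp_pos: [0.3928, 0.1224, 0.2445]
orientation: [-0.0, 0.062, 0.998, -0.0]
wrist_force: [0.8, -0.3, -2.8]
finger_gap: 0.0245
grip_force: 80.0
```

{"api": "step_arm", "payload": {"deltas": [[0,45,0,0,0,0,-1],[0,45,0,0,0,0,-1],[0,45,0,0,0,0,-1],[42,6.5,0,0,0,0,-1],[42,6.5,0,0,0,0,-1]]}}

```text
clock: 50.6
tcp_pos: [0.4775, 0.2713, 0.2443]
orientation: [-0.001, 0.059, 0.998, -0.0]
wrist_force: [0.8, 0.8, -0.4]
finger_gap: 0.024
grip_force: 79.8
```

{"api": "step_arm", "payload": {"deltas": [[42,6.5,0,0,0,0,-1],[42,6,0,0,0,0,-1],[42,6,0,0,0,0,-1],[0,0,-20,0,0,0,-1],[0,0,-20,0,0,0,-1]]}}

```text
clock: 51.1
tcp_pos: [0.6059, 0.2872, 0.2022]
orientation: [-0.001, 0.062, 0.998, -0.001]
wrist_force: [-0.9, 0.1, -3.2]
finger_gap: 0.0241
grip_force: 80.0
```

{"api": "step_arm", "payload": {"deltas": [[0,0,0,0,0,0,-1],[0,0,0,0,0,0,-1]]}}

```text
clock: 51.3
tcp_pos: [0.6035, 0.2872, 0.2039]
orientation: [-0.001, 0.061, 0.998, -0.001]
wrist_force: [0.5, 0.0, -1.8]
finger_gap: 0.0244
grip_force: 80.0
```

```bash
python3 - <<'E'
from h import *
s=get_state();print(np.round(s['tcp_pos']*1000,1),s['orientation'].round(3))
b=cam('scene')
for t in tips(b,.085,((.3,.2),(.7,.4))): print(np.round(t,1),np.round(onplane(b,[t[:2]],.098)[0]*1000))
save(b,'m.png',(330,40,520,230),3)
E
```

```text
[603.5 287.2 203.9] [-0.001  0.061  0.998 -0.001]
[439.2 131.4  39. ] [489. 297.  98.]
[449.9 142.5  43. ] [549. 288.  98.]
```

View pics/m.png

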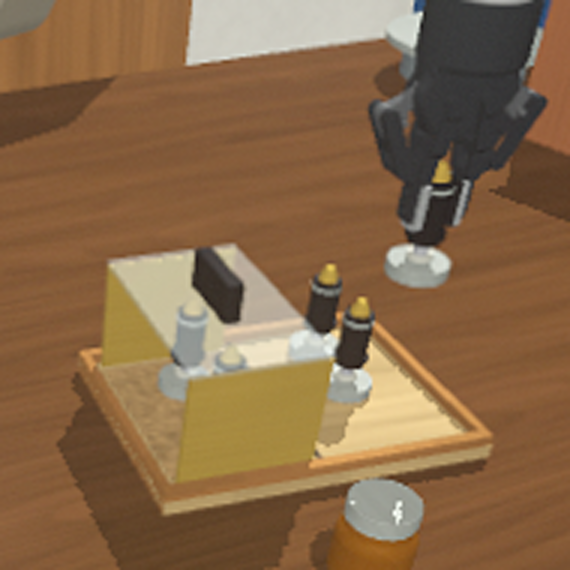

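The image shows B held upright at crop (430,205), with D (322,300) and C (355,335) standing. Lower B.

{"api": "step_arm", "payload": {"deltas": [[0,0,-30,0,0,0,-1],[0,0,-40,0,0,0,-1],[0,0,-40,0,0,0,-1],[0,0,-25,0,0,0,-1],[0,0,-10,0,0,0,-1]]}}

```text
clock: 51.85
tcp_pos: [0.6029, 0.2873, 0.0583]
orientation: [-0.001, 0.061, 0.998, -0.001]
wrist_force: [-0.3, -0.1, -1.9]
finger_gap: 0.0245
grip_force: 80.0
```

{"api": "step_arm", "payload": {"deltas": [[0,0,-3,0,0,0,-1],[0,0,-3,0,0,0,-1],[0,0,-1,0,0,0,-1],[0,0,0,0,0,0,-1],[0,0,0,0,0,0,-1]]}}

```text
clock: 52.35
tcp_pos: [0.6055, 0.2881, 0.0544]
orientation: [0.001, 0.061, 0.998, 0.001]
wrist_force: [0.3, 0.4, 1.4]
finger_gap: 0.0244
grip_force: 80.0
```

{"api": "step_arm", "payload": {"deltas": [[0,0,-1,0,0,0,-1],[0,0,0,0,0,0,-1],[0,0,0,0,0,0,0.4],[0,0,0,0,0,0,0.4],[0,0,0,0,0,0,0.4]]}}

```text
clock: 52.85
tcp_pos: [0.6039, 0.2875, 0.0515]
orientation: [-0.0, 0.061, 0.998, -0.0]
wrist_force: [0.6, -0.2, 0.2]
finger_gap: 0.0597
grip_force: 0.0
```

{"api": "step_arm", "payload": {"deltas": [[0,0,20,0,0,0,0.4],[0,0,45,0,0,0,0.4],[0,0,45,0,0,0,0.4],[0,0,45,0,0,0,0.4],[-30,30,0,0,0,0,0.4]]}}

```text
clock: 53.35
tcp_pos: [0.5807, 0.3164, 0.2144]
orientation: [0.007, 0.064, 0.998, 0.002]
wrist_force: [1.0, 1.5, 0.2]
finger_gap: 0.0596
grip_force: 0.0
```

{"api": "step_arm", "payload": {"deltas": [[-40,30,0,0,0,0,0.4],[-40,30,0,0,0,0,0.4],[-40,30,0,0,0,0,0.4],[-40,30,0,0,0,0,0.4],[-40,30,0,0,0,0,0.4]]}}

```text
clock: 53.85
tcp_pos: [0.3725, 0.4684, 0.2067]
orientation: [-0.0, 0.062, 0.998, -0.0]
wrist_force: [0.1, 0.7, -0.1]
finger_gap: 0.0598
grip_force: 0.0
```

```bash
python3 - <<'E'
from h import *
s=get_state();print(np.round(s['tcp_pos']*1000,1),s['orientation'].round(3))
find(zt=.098,zmin=.085,box=((.43,.27),(.65,.34)))
a=cam('top');b=cam('scene');w=cloud(a)
for p,u,v in blobs(w,(.45,.1),(.65,.25),.13,.16,30): print('handle',rect(p),len(p))
x0,x1=135,475
A=cv2.resize(a['image'][90:280,135:365],None,fx=1.7,fy=1.7); B=cv2.resize(b['image'][60:260,300:530],None,fx=1.7,fy=1.7)
h=min(len(A),len(B)); cv2.imwrite('pics/n.png',np.hstack([A[:h],B[:h]])[...,::-1])
E
```

```text
[372.5 468.4 206.7] [-0.     0.062  0.998 -0.   ]
[182.2 177.3  73. ] tri [603.9 288.5  94. ] err 1.9 plane [603.8 287.8]
[178.7 203.4  80. ] tri [542.3 294.3  93.3] err 1.8 plane [542.5 293.4]
[174.4 228.   74. ] tri [484.7 301.6  95.1] err 1.2 plane [485. 301.]
handle (array([526.4, 155.7]), array([16.8, 70.1]), 82.7) 315
```

View pics/n.png

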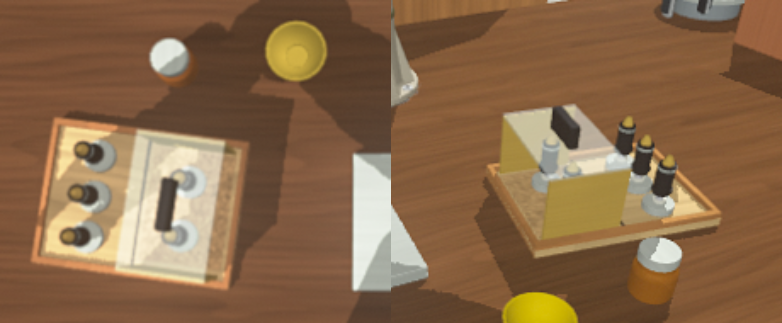

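The views show the cover squarely over the two firm holders. The three slack holders stand upright in the other bay at left crop (95,152), (88,195) and (78,237), and the jar and bowl are untouched. Handing in.

```bash
python3 -c "
from workcell import *
print(hand_in())"
```

```text
the job is handed in; nothing more can be done
None
```

The job is handed in: five holders were there, the two firm ones stand under the cover, the three slack ones stand upright in the bay it left, and the jar, bowl and brush were never touched.

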